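Change the feed wheels of the power feeder

ROBOT

A 7-joint arm with a two-finger parallel gripper is mounted at the origin on a cart in front of the work surface, level with it; the furniture and walls round the work are solid. World frame = base frame: x ahead of the robot, y to its left, z up, the work surface at z = 0. Lengths are in m, angles in rad, forces in N, time in s.
With the tool pointing down it reaches from about 0.425 to 0.825 m from the base axis. Payload 3.6 kg.
Tool frame: the origin (TCP) lies between the finger pads; the fingertips stand 25 mm ahead of it and the grasp point (between the pads) lies 6 mm ahead of it; z points along the fingers, y is the line along which they close (so a half turn about z gives the same grasp; the last joint's range is limited). The gripper opens to 93 mm and grips with 3 to 60 N. Pads are 15 mm wide; open, the fingers measure 128 mm over their backs; the gripper's body (75 mm by 188 mm) begins 65 mm behind the grasp point.
Start: joints at [1.161, 0.615, -0.013, 1.423, 0.008, 1.103, -0.04], TCP at [0.243, -0.603, 0.244] pointing down, gripper open.
Joint ranges: [-3.12, 3.12], [-0.3, 2.06], [-1.34, 1.32], [0.26, 2.42], [-1.36, 4.5], [0.01, 1.98], [-2.84, 2.84]. Speed limits (rad/s): [2.79, 2.79, 3.14, 3.14, 3.14, 3.14, 3.14].

INTERFACE

Orientations are given as [roll, pitch, yaw] about the fixed x, y, z axes, in that order (R = Rz(yaw) Ry(pitch) Rx(roll)).
In Python, from cell import monitor, get_image, calibration, bot, finder gives the robot as it stands. The module is installed in compiled form; this text tells all that it offers.
- The arm moves only by the tool jog_arm, never from a script. Its argument "deltas" is a list of rows, each an object with "xyz": the shift along the tool's x, y, z in m, a list of three; "dr": the turn, a rotation vector about the tool's x, y, z in degrees, a list of three; "hand": the closure, from 0 (fully open) to 1 (shut). A call has 1 to 10 rows; each row is the pose to reach, as a shift and turn from the pose commanded when the call began, along the tool's axes at that moment; what a row does not reach only later rows make up. A row lasts 1/8 s, in which the tool goes at most 62.5 mm and 10.7 degrees, less where a joint would pass 70% of its speed; a pose out of reach is approached as far as the arm can. A call with a gripper value outside its range is refused whole. The fingers move at their own pace and stop on an object; the grip force is fixed at half the most. Time passes only in rows, so rows that repeat a pose let the fingers close. It gives the time, the measured TCP pose, the force, the opening and the grip force at its end, in the units of the state.
- monitor.get_obs(): the state, without advancing time (a new reading comes with each control period).
- get_image(name): name is "scene" or "top" or "wrist"; returns the picture (420x560x3 uint8, red, green, blue); there is no depth.
- calibration(name): a dict with "fovy" (degrees; the focal length in pixels is half the picture's height over the tangent of half this angle, whatever the lens; pixels are square), "cx", "cy" (the principal point, pixels), "dist_coeffs" ([k1, k2, p1, p2, k3] as OpenCV has them; the pictures are not rectified), "cam_to_world" (4x4, takes a point from camera to world coordinates); the wrist camera has in their place "T_tool_cam" (4x4, takes a point from camera to tool coordinates, whose origin is the TCP and whose axes are the flange's). Camera axes: x right, y down, z forward; pixel columns grow to the right and rows downward; lengths in m; the calibration is good to about 2 mm. A picture is of the moment at which its call begins: read the wrist's pose just before it. calibration takes no time and is no camera call.
- bot.job_done(): hands the job in; it is judged then, once.
Trained networks look in the newest picture that a camera, given by its name, has taken for a name from the list of things; names that differ only in an ending like _2 or _b are one class to them, and where a whole thing is asked for, a point or a joint stands for the part that bears it (a point fixed in the world has none). Each returns a list of dicts, best first, with "confidence" (0 to 1); they miss things now and then, are a little off and sometimes report something else, mostly with a low value. They report only what shows in the picture. A call takes as long as a camera call.
- finder.boxes_of(name, camera): "position" ([x, y, z] in m, in the coordinates of the camera as it stood for that picture, good to about 4 mm: the middle of the surface that is visible of it).
- finder.landmark_of(name, camera): "position" ([x, y, z] in m, in the coordinates of the camera as it stood for that picture, good to about 4 mm: a listed point, or the origin of a listed thing).
The state is a dict: "time": time; "q": joint angles; "qd": joint speeds; "tau": joint torques, N m; "tcp_pos": TCP position; "tool_rot": TCP orientation; "force": force on the tool from outside, world axes, zero at the start; "ft_torque": the same for the moment, N m; "width": finger opening in m; "grasp_force": force on a finger pad.
Only numpy, scipy, OpenCV 4.12 (cv2) and the standard library are available. Lean on these libraries where they do the work, as an engineer would, in place of code of your own. Each camera call takes 0.05 s, during which the arm holds its last target. There are 200 camera calls.

TASK

Change the feed wheels of the power feeder lying on the saw table: first swing its speed lever to neutral (over the long line of the dial) and leave it there while you lift the two worn (smaller) wheels off their spindles, stand them in the tray, and fit every new (larger) wheel tyre down on a spindle of its own, turning each one under light pressure until it drops over the key and sits fully home. Last, set the lever to the brass pointer on the dial, and do not shift the mug or the tape measure.

Things in the scene. Friction and masses are not known exactly. Their poses are not given: they have to be found in the camera images.
- feeder: grey drive unit, fixed, 140 (x) x 480 (y) x 35 mm high; origin underside centre, -x towards the robot. Three spindles stand in a row at x = 0, y = +180, +70, -40 mm; the lever's pivot at x = 0, y = -200 mm, in a dial 204 mm across (its top 41 mm above the table).
- spindle0: fixed upright steel spindle, one of three alike in any order. Origin on its axis at the seat (38 mm above the table), z up. A flat key, 34 mm long along x and 9 mm thick, rises 20 mm above the seat; above it a round pilot, 18.6 mm thick, conical at the tip, ends at 36 mm.
- spindle1: as spindle0. A wheel slips over the pilot at any angle and rests on the key's top, its underside 20 mm above the seat, until it is turned so that its slot lies over the key (x axes parallel, either way round, to about 2 degrees); then it drops 20 mm to the seat.
- spindle2: as spindle0. The spindles do not turn.
- wheel0: new, large feed wheel: ribbed black tyre 84 mm across, 22 mm high, on a metal hub 44 mm square (flats along x, y), 60 mm high; grip the hub's flats 30 to 60 mm up. Origin: underside centre, z up. Bore, right through: 20 mm square, crossed by a slot 36 mm long (along x), 10.5 mm wide. About 0.4 kg. Two or three stand on the table; an absent one is None.
- wheel1: new, large feed wheel: ribbed black tyre 84 mm across, 22 mm high, on a metal hub 44 mm square (flats along x, y), 60 mm high; grip the hub's flats 30 to 60 mm up. Origin: underside centre, z up. Bore, right through: 20 mm square, crossed by a slot 36 mm long (along x), 10.5 mm wide. About 0.4 kg. Two or three stand on the table; an absent one is None.
- wheel2: new, large feed wheel: ribbed black tyre 84 mm across, 22 mm high, on a metal hub 44 mm square (flats along x, y), 60 mm high; grip the hub's flats 30 to 60 mm up. Origin: underside centre, z up. Bore, right through: 20 mm square, crossed by a slot 36 mm long (along x), 10.5 mm wide. About 0.4 kg. Two or three stand on the table; an absent one is None.
- worn0: worn, small feed wheel: ribbed black tyre 64 mm across, 22 mm high, on a metal hub 44 mm square (flats along x, y), 60 mm high; grip the hub's flats 30 to 60 mm up. Origin: underside centre, z up. Bore, right through: 20 mm square, crossed by a slot 36 mm long (along x), 10.5 mm wide. About 0.33 kg. At the start home on a spindle.
- worn1: worn, small feed wheel: ribbed black tyre 64 mm across, 22 mm high, on a metal hub 44 mm square (flats along x, y), 60 mm high; grip the hub's flats 30 to 60 mm up. Origin: underside centre, z up. Bore, right through: 20 mm square, crossed by a slot 36 mm long (along x), 10.5 mm wide. About 0.33 kg. At the start home on a spindle.
- tray: open grey tray fixed on the table, 150 (x) x 220 (y) x 30 mm high, walls and floor 4 mm. Origin: centre of the underside. Both worn wheels fit side by side along y.
- lever (a joint): angle of the speed lever about its vertical pivot, rad, -1.05 to 1.05, counter-clockwise from above positive. 0 is neutral: the lever points along the housing's -x, over the long thick line of the dial (thin lines every 15 degrees). It stays where it is left; about 2 N at the knob moves it.
- lever_arm (a point): point on the lever's pivot axis; its -x axis points along the lever towards the knob.
- lever_knob (a point): middle of the lever's upright round black knob, 80 mm from the pivot, 22 mm in diameter, from 65 to 105 mm above the table (this point 85 mm). It can be held from above at any angle.
- index: small brass setting pointer on the rim of the dial. Origin: on the lever's pivot axis at the dial top; its -x axis points from the pivot to the pointer. The lever is set to it when both point the same way.
- mug: spotted coffee mug, bystander, 91 mm high; origin under its middle.
- tape_measure: yellow tape measure, bystander, 91 mm long and 66 mm high; origin under its middle.

How it is judged:
By the outcome, as a careful person would: the job done as asked, in the order asked, and still so for the second after the job is handed in, with the robot touching nothing.
Of wheel0, wheel1, wheel2 only 2 to 3 are there at a start; the rules pass over those that are not, and their reading is None.
At some moment in a run one of wheel0, wheel1, wheel2 may be knocked a few centimetres aside while the robot is not near it.
Once in a run the grip may slacken for a moment while it holds something.
It also fails if it takes over 210 s, if anything falls off the work surface, if the arm or the gripper's body presses on something with over 40 N, if the wrist force passes 120 N, or if a joint passes its speed limit or range.

## Working session

There is one attempt and no reset: what is moved stays moved. The work goes in short steps, Python scripts to look and compute and a tool call to move; the robot and the scene stay as the last step left them, time stands still between calls to the robot, and variables do not carry over. Pictures are saved under pics/ and viewed, at most 14 in all, crops included, and the job is handed in when it is done.

Besides the shell and the picture viewer there is one more tool, called after "Request:" in YAML: its name, and indented under it one key for each argument. jog_arm: Moves the arm, as the interface text tells. Its arguments: {"type":"object","properties":{"deltas":{"type":"array"}},"required":["deltas"]}

```bash
mkdir -p pics
cat > h.py <<'E'
import numpy as np, cv2
from cell import monitor, get_image, calibration, bot, finder
from scipy.spatial.transform import Rotation as R
def T_tool():
    o=monitor.get_obs(); T=np.eye(4)
    r=np.array(o['tool_rot'],float)
    T[:3,:3]=R.from_euler('xyz',r).as_matrix() if r.size==3 else r.reshape(3,3)
    T[:3,3]=o['tcp_pos']; return T
def c2w(cam):
    c=calibration(cam)
    return np.array(c['cam_to_world']) if cam!='wrist' else T_tool()@np.array(c['T_tool_cam'])
def K(cam):
    c=calibration(cam); f=210/np.tan(np.radians(c['fovy']/2))
    return np.array([[f,0,c['cx']],[0,f,c['cy']],[0,0,1]]),np.array(c['dist_coeffs'],float)
def snap(cam,fn=None):
    M=c2w(cam); im=get_image(cam)
    if fn: cv2.imwrite('pics/'+fn,im[:,:,::-1])
    return M,im
def px2w(cam,M,uv,z):
    k,d=K(cam); p=cv2.undistortPoints(np.array(uv,float).reshape(-1,1,2),k,d).reshape(-1,2)
    r=np.c_[p,np.ones(len(p))]@M[:3,:3].T; o=M[:3,3]
    return o+r*((z-o[2])/r[:,2])[:,None]
def w2px(cam,M,P):
    k,d=K(cam); Mi=np.linalg.inv(M); rv,_=cv2.Rodrigues(Mi[:3,:3])
    return cv2.projectPoints(np.array(P,float).reshape(-1,3),rv,Mi[:3,3],k,d)[0].reshape(-1,2)
def find(name,cam,M,kind='landmark_of'):
    return [(np.round(M[:3,:3]@np.array(d['position'])+M[:3,3],4).tolist(),round(d['confidence'],2)) for d in getattr(finder,kind)(name,cam)]
E
python3 - <<'E'
from h import *
print({k:np.round(v,3) for k,v in monitor.get_obs().items()})
for c in ['scene','top']:
    M,im=snap(c,c+'0.png'); print(c,np.round(M,3).tolist())
    for n in ['feeder','spindle0','wheel0','worn0','tray','lever_knob','lever_arm','index','mug','tape_measure']:
        print(n,find(n,c,M))
print(calibration('wrist'))
E
```

```text
{'time': np.float64(0.0), 'q': array([ 1.161,  0.616, -0.013,  1.425,  0.008,  1.103, -0.04 ]), 'qd': array([-0.   ,  0.002,  0.002,  0.   , -0.   , -0.001,  0.001]), 'tau': array([-0.0000e+00, -4.5893e+01,  2.0900e-01, -1.6575e+01, -6.1000e-02,
        2.0000e-02,  0.0000e+00]), 'tcp_pos': array([ 0.243, -0.602,  0.243]), 'tool_rot': array([-3.139,  0.   ,  0.383]), 'force': array([0.758, 0.323, 0.053]), 'ft_torque': array([ 0.002, -0.002,  0.072]), 'grasp_force': np.float64(0.0), 'width': np.float64(0.093)}
scene [[-0.733, -0.472, 0.49, -0.174], [-0.68, 0.528, -0.509, 0.725], [-0.018, -0.706, -0.708, 1.078], [0.0, 0.0, 0.0, 1.0]]
feeder []
spindle0 [([0.6041, 0.055, 0.0408], 0.46)]
wheel0 [([0.4448, -0.0727, 0.0027], 0.88), ([0.4245, 0.1642, -0.0033], 0.85)]
worn0 [([0.6078, 0.1662, 0.0401], 0.97), ([0.6022, -0.0538, 0.037], 0.77), ([0.5886, -0.4139, -0.0009], 0.21)]
tray [([0.4454, -0.3088, -0.0043], 0.74)]
lever_knob [([0.5319, -0.259, 0.0846], 0.56)]
lever_arm [([0.5966, -0.2168, 0.0516], 0.68), ([0.4247, 0.1622, 0.0016], 0.39)]
index []
mug [([0.4923, 0.405, -0.0008], 0.86)]
ta
[... 627 characters left out ...]
([0.5321, -0.2633, 0.0883], 0.52)]
lever_arm [([0.5959, -0.2166, 0.057], 0.8)]
index []
mug [([0.4979, 0.4008, -0.001], 0.61)]
tape_measure [([0.5939, -0.4096, 0.0006], 0.57)]
{'fovy': 60.939581148718624, 'cx': 277.3042823284839, 'cy': 207.31325082869347, 'dist_coeffs': array([-0.00637468,  0.        ,  0.        ,  0.        ,  0.        ]), 'T_tool_cam': array([[ 4.35217025e-04, -9.67318902e-01, -2.53562522e-01,
         7.16021353e-02],
       [ 9.99999394e-01,  1.64575459e-04,  1.08856706e-03,
         4.95282959e-04],
       [-1.01126132e-03, -2.53562842e-01,  9.67318387e-01,
        -1.40266624e-01],
       [ 0.00000000e+00,  0.00000000e+00,  0.00000000e+00,
         1.00000000e+00]])}
```

View pics/scene0.png

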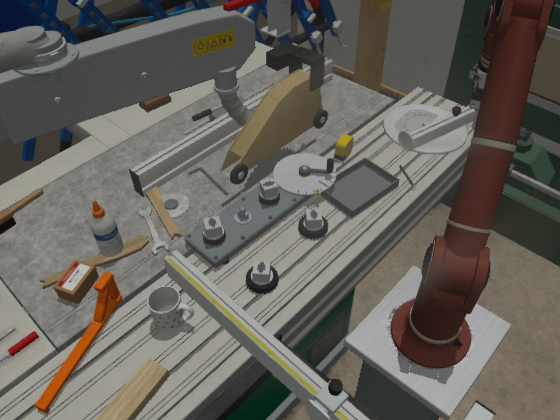

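View pics/top0.png

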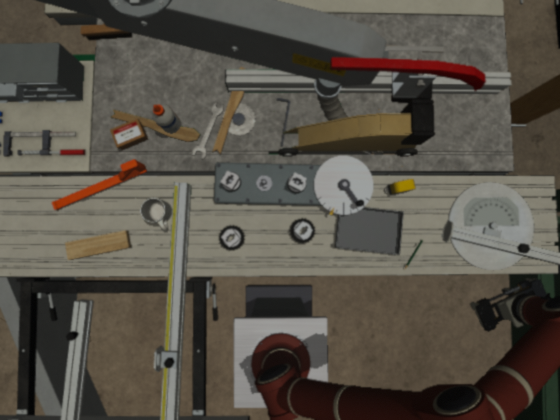

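The two views show two new wheels on the table: one at top px (231,237), near (0.42,0.16), and one at (302,230), near (0.445,-0.075). The worn wheels are on the outer two spindles at (230,180) and (297,183). The lever knob is at (360,203) and the brass pointer is near (332,212). Next I'll go above the feeder and look from close by.

```bash
cat >> h.py <<'E'
def goto(x=None,y=None,z=None,yaw=None):
    """print tool-frame shift and turn from the present pose to a tool-down world pose (yaw in deg, mod 180)"""
    T=T_tool(); t=T[:3,3].copy(); cur=np.degrees(np.arctan2(T[1,0],T[0,0]))
    for i,v in enumerate((x,y,z)):
        if v is not None: t[i]=v
    yw=cur if yaw is None else yaw
    Rt=R.from_euler('xyz',[180,0,yw],degrees=True).as_matrix()
    print('pos',np.round(T[:3,3],4),'yaw',round(cur,2),'-> xyz',np.round(T[:3,:3].T@(t-T[:3,3]),4).tolist(),'dr',np.round(np.degrees(R.from_matrix(T[:3,:3].T@Rt).as_rotvec()),2).tolist())
E
python3 -c "
from h import *
goto(.57,-.15,.28,90)"
```

```text
pos [ 0.2428 -0.6029  0.2436] yaw 21.94 -> xyz [0.4727, -0.2979, -0.0363] dr [-0.0, -0.01, -68.06]
```

Request:
jog_arm:
  deltas:
    - {"xyz": [0.473, -0.298, -0.036], "dr": [0, 0, -68], "hand": 0}
    - {"xyz": [0.473, -0.298, -0.036], "dr": [0, 0, -68], "hand": 0}
    - {"xyz": [0.473, -0.298, -0.036], "dr": [0, 0, -68], "hand": 0}
    - {"xyz": [0.473, -0.298, -0.036], "dr": [0, 0, -68], "hand": 0}
    - {"xyz": [0.473, -0.298, -0.036], "dr": [0, 0, -68], "hand": 0}
    - {"xyz": [0.473, -0.298, -0.036], "dr": [0, 0, -68], "hand": 0}
    - {"xyz": [0.473, -0.298, -0.036], "dr": [0, 0, -68], "hand": 0}
    - {"xyz": [0.473, -0.298, -0.036], "dr": [0, 0, -68], "hand": 0}
    - {"xyz": [0.473, -0.298, -0.036], "dr": [0, 0, -68], "hand": 0}
    - {"xyz": [0.473, -0.298, -0.036], "dr": [0, 0, -68], "hand": 0}

```text
time: 2.35
tcp_pos: [0.5731, -0.1425, 0.2803]
tool_rot: [3.138, -0.004, 1.581]
force: [-1.5, -0.1, -0.2]
width: 0.0931
grasp_force: 0.0
```

Request:
jog_arm:
  deltas:
    - {"xyz": [0, 0, 0], "dr": [0, 0, 0], "hand": 0}
    - {"xyz": [0, 0, 0], "dr": [0, 0, 0], "hand": 0}

```text
time: 2.6
tcp_pos: [0.5693, -0.1521, 0.2795]
tool_rot: [-3.141, 0.001, 1.566]
force: [0.3, -0.5, 0.7]
width: 0.0931
grasp_force: 0.0
```

Run:
```python
from h import *
M,im=snap('wrist','w1.png')
goto()
for n in ['feeder','spindle0','wheel0','worn0','tray','lever_knob','lever_arm','index']:
    print(n,find(n,'wrist',M))
cv2.imwrite('pics/w1b.png',cv2.resize(im[:,:,::-1],(784,588),interpolation=cv2.INTER_CUBIC))
```

```text
pos [ 0.5694 -0.152   0.2796] yaw 89.73 -> xyz [0.0, 0.0, 0.0] dr [-0.04, 0.06, -0.0]
feeder [([0.6068, -0.0135, -0.0024], 0.6)]
spindle0 []
wheel0 [([0.4459, -0.077, 0.0023], 0.9)]
worn0 [([0.6054, -0.0569, 0.0372], 0.78)]
tray [([0.4492, -0.3039, -0.0026], 0.93)]
lever_knob [([0.5325, -0.2612, 0.0837], 0.73)]
lever_arm [([0.603, -0.2184, 0.0509], 0.92)]
index []
```

View pics/w1b.png

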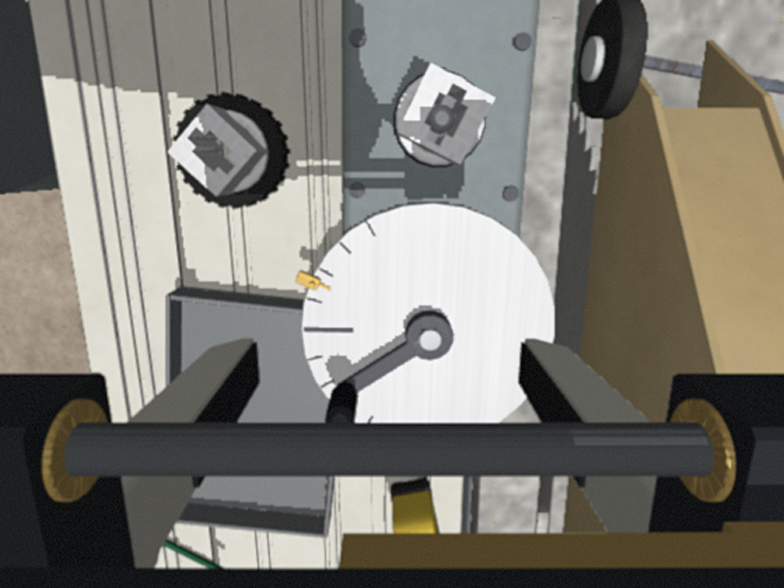

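The view shows, in 784-wide pixels, the long neutral line at (304,329)-(353,330), the brass pointer at (298,280)-(328,288), the knob below (343,400), and the pivot at about (428,333). The worn wheel at (444,112) and the new wheel at (232,150) are both turned, so each spindle's key has its own yaw.

Run:
```python
from h import *
M,im=snap('wrist')
g=np.array([[304,329],[353,330.5],[299,279],[329,289],[302,329],[555,329],[428,203]])/1.4
P=px2w('wrist',M,g,.041); print(np.round(P,4))
# dial circle by bright threshold
hsv=cv2.cvtColor(im,cv2.COLOR_RGB2HSV)
m=((hsv[...,2]>190)&(hsv[...,1]<40)).astype(np.uint8)
n,l,s,c=cv2.connectedComponentsWithStats(m); k=l[int(260/1.4),int(430/1.4)]
cs=max(cv2.findContours((l==k).astype(np.uint8),cv2.RETR_EXTERNAL,cv2.CHAIN_APPROX_NONE)[0],key=len)[:,0]
Q=px2w('wrist',M,cs,.041)[:,:2]
from scipy.optimize import least_squares
r=least_squares(lambda p:np.hypot(*(Q-p[:2]).T)-p[2],[.6,-.217,.1],loss='soft_l1',f_scale=.001).x; print('dial',r)
C=r[:2]
for nme,q in (('neutral',P[0]),('neutral in',P[1]),('ptr out',P[2]),('ptr in',P[3])):
    d=q[:2]-C; print(nme,np.degrees(np.arctan2(-d[1],-d[0])),np.hypot(*d))
for z,uv in ((.105,[343,385]),):
    k=px2w('wrist',M,np.array([uv])/1.4,z)[0]; d=k[:2]-C; print('knob',k,np.degrees(np.arctan2(-d[1],-d[0])),np.hypot(*d))
print('lever_knob',find('lever_knob','wrist',M),find('lever_arm','wrist',M))
```

```text
[[ 0.5044 -0.2115  0.041 ]
 [ 0.5436 -0.2128  0.041 ]
 [ 0.5023 -0.1703  0.041 ]
 [ 0.5255 -0.1784  0.041 ]
 [ 0.5028 -0.2115  0.041 ]
 [ 0.7054 -0.2117  0.041 ]
 [ 0.6018 -0.1118  0.041 ]]
dial [ 0.60379881 -0.2052482   0.09098941]
neutral 3.5796488321404496 0.09958137900784159
neutral in 7.122650243673419 0.0606454260471118
ptr out -18.993633990572626 0.10732369709354084
ptr in -18.91996439595026 0.08280986916441337
knob [ 0.54080057 -0.22981873  0.105     ] 21.306738766791323 0.0676201804029781
lever_knob [([0.535, -0.2659, 0.085], 0.73), ([0.6075, -0.0107, -0.0003], 0.25)] [([0.6067, -0.2163, 0.0504], 0.81)]
```

Run:
```python
from h import *
goto(.538,-.260,.17,35);goto(.538,-.260,.094,35)
```

```text
pos [ 0.5702 -0.1497  0.2797] yaw 89.94 -> xyz [-0.1103, -0.0321, 0.1097] dr [-0.0, -0.01, 54.94]
pos [ 0.5702 -0.1497  0.2797] yaw 89.94 -> xyz [-0.1103, -0.0321, 0.1857] dr [-0.0, -0.01, 54.94]
```

Request:
jog_arm:
  deltas:
    - {"xyz": [-0.11, -0.032, 0.11], "dr": [0, 0, 55], "hand": 0}
    - {"xyz": [-0.11, -0.032, 0.11], "dr": [0, 0, 55], "hand": 0}
    - {"xyz": [-0.11, -0.032, 0.11], "dr": [0, 0, 55], "hand": 0}
    - {"xyz": [-0.11, -0.032, 0.11], "dr": [0, 0, 55], "hand": 0}
    - {"xyz": [-0.11, -0.032, 0.11], "dr": [0, 0, 55], "hand": 0}
    - {"xyz": [-0.11, -0.032, 0.11], "dr": [0, 0, 55], "hand": 0}
    - {"xyz": [-0.11, -0.032, 0.15], "dr": [0, 0, 55], "hand": 0}
    - {"xyz": [-0.11, -0.032, 0.186], "dr": [0, 0, 55], "hand": 0}
    - {"xyz": [-0.11, -0.032, 0.186], "dr": [0, 0, 55], "hand": 0}
    - {"xyz": [-0.11, -0.032, 0.186], "dr": [0, 0, 55], "hand": 0}

```text
time: 4.45
tcp_pos: [0.5391, -0.26, 0.0949]
tool_rot: [3.14, -0.001, 0.611]
force: [0.0, -0.2, 0.4]
width: 0.0931
grasp_force: 0.0
```

Request:
jog_arm:
  deltas:
    - {"xyz": [0, 0, 0], "dr": [0, 0, 0], "hand": 0.85}
    - {"xyz": [0, 0, 0], "dr": [0, 0, 0], "hand": 0.85}
    - {"xyz": [0, 0, 0], "dr": [0, 0, 0], "hand": 0.85}
    - {"xyz": [0, 0, 0], "dr": [0, 0, 0], "hand": 0.85}
    - {"xyz": [0, 0, 0], "dr": [0, 0, 0], "hand": 0.85}
    - {"xyz": [0, 0, 0], "dr": [0, 0, 0], "hand": 0.85}

```text
time: 5.2
tcp_pos: [0.5381, -0.2597, 0.0936]
tool_rot: [-3.141, 0.0, 0.61]
force: [-0.1, 0.3, -0.3]
width: 0.0374
grasp_force: 0.0
```

Run:
```python
from h import *
goto()
# arc about the pivot to world angle a (0: along -x)
T=T_tool(); C=np.array([.604,-.214]); d=T[:2,3]-C
a0=np.degrees(np.arctan2(-d[1],-d[0])); r=np.hypot(*d); print('angle',a0,'r',r)
for a in (28,20,12,5,-1.5):
    t=np.radians(a); p=C+.08*np.array([-np.cos(t),-np.sin(t)]); goto(p[0],p[1],None,np.degrees(np.arctan2(T[1,0],T[0,0]))+a-a0)
```

```text
pos [ 0.5381 -0.2597  0.0936] yaw 34.94 -> xyz [0.0, 0.0, 0.0] dr [-0.01, 0.0, -0.0]
angle 34.75165989857615 r 0.08023676384513352
pos [ 0.5381 -0.2597  0.0936] yaw 34.94 -> xyz [0.0008, -0.0094, 0.0] dr [-0.01, 0.0, 6.75]
pos [ 0.5381 -0.2597  0.0936] yaw 34.94 -> xyz [0.0029, -0.0204, 0.0] dr [-0.01, 0.0, 14.75]
pos [ 0.5381 -0.2597  0.0936] yaw 34.94 -> xyz [0.0066, -0.0309, 0.0] dr [-0.01, 0.0, 22.75]
pos [ 0.5381 -0.2597  0.0936] yaw 34.94 -> xyz [0.0109, -0.0397, 0.0] dr [-0.01, 0.0, 29.75]
pos [ 0.5381 -0.2597  0.0936] yaw 34.94 -> xyz [0.0159, -0.0473, 0.0] dr [-0.01, 0.0, 36.25]
```

Request:
jog_arm:
  deltas:
    - {"xyz": [0, 0, 0], "dr": [0, 0, 0], "hand": 0.85}
    - {"xyz": [0, 0, 0], "dr": [0, 0, 0], "hand": 0.85}
    - {"xyz": [0, 0, 0], "dr": [0, 0, 0], "hand": 0.85}
    - {"xyz": [0.001, -0.0094, 0], "dr": [0, 0, 6.75], "hand": 0.85}
    - {"xyz": [0.003, -0.0204, 0], "dr": [0, 0, 14.75], "hand": 0.85}
    - {"xyz": [0.0066, -0.031, 0], "dr": [0, 0, 22.75], "hand": 0.85}
    - {"xyz": [0.011, -0.04, 0], "dr": [0, 0, 29.75], "hand": 0.85}
    - {"xyz": [0.016, -0.0473, 0], "dr": [0, 0, 36.25], "hand": 0.85}
    - {"xyz": [0.016, -0.0473, 0], "dr": [0, 0, 36.25], "hand": 0.85}
    - {"xyz": [0.016, -0.0473, 0], "dr": [0, 0, 36.25], "hand": 0.85}

```text
time: 6.45
tcp_pos: [0.5241, -0.2125, 0.0936]
tool_rot: [3.141, -0.0, -0.023]
force: [-0.5, -0.8, -1.4]
width: 0.0213
grasp_force: 30.0
```

Run:
```python
from h import *
print(monitor.get_obs()['width'],monitor.get_obs()['force'])
goto(None,None,.25,None);goto(.55,-.13,.28,90)
```

```text
0.021282126173512647 [-0.49997101 -0.77530106 -1.41423041]
pos [ 0.5241 -0.2125  0.0936] yaw -1.29 -> xyz [0.0, 0.0001, -0.1564] dr [0.02, -0.0, -0.0]
pos [ 0.5241 -0.2125  0.0936] yaw -1.29 -> xyz [0.0241, -0.083, -0.1865] dr [0.02, 0.01, -91.29]
```

Request:
jog_arm:
  deltas:
    - {"xyz": [0, 0, 0], "dr": [0, 0, 0], "hand": 0}
    - {"xyz": [0, 0, 0], "dr": [0, 0, 0], "hand": 0}
    - {"xyz": [0, 0, -0.06], "dr": [0, 0, 0], "hand": 0}
    - {"xyz": [0, 0, -0.12], "dr": [0, 0, 0], "hand": 0}
    - {"xyz": [0.0, 0, -0.187], "dr": [0, 0, 0], "hand": 0}
    - {"xyz": [0, 0, -0.187], "dr": [0, 0, 0], "hand": 0}
    - {"xyz": [0, 0, -0.187], "dr": [0, 0, 0], "hand": 0}

```text
time: 7.32
tcp_pos: [0.5239, -0.2114, 0.2806]
tool_rot: [-3.141, -0.0, -0.022]
force: [0.1, -0.0, -0.7]
width: 0.0868
grasp_force: 0.0
```

Run:
```python
from h import *
M,im=snap('wrist','w2.png')
goto(.6,-.04,.28,90)
print('lever',find('lever_knob','wrist',M),find('lever_arm','wrist',M), find('feeder','wrist',M),find('worn0','wrist',M))
cv2.imwrite('pics/w2b.png',cv2.resize(im[:,:,::-1],(784,588),interpolation=cv2.INTER_CUBIC))
```

```text
pos [ 0.5234 -0.2112  0.2794] yaw -1.27 -> xyz [0.0728, -0.1729, -0.0006] dr [-0.17, 0.05, -91.28]
lever [([0.5185, -0.2152, 0.0856], 0.68), ([0.4463, -0.0792, 0.002], 0.39), ([0.6068, -0.0592, 0.0338], 0.2)] [([0.6028, -0.218, 0.0505], 0.61)] [([0.4516, -0.3011, -0.0046], 0.48)] [([0.6097, -0.0567, 0.0304], 0.8)]
```

View pics/w2b.png

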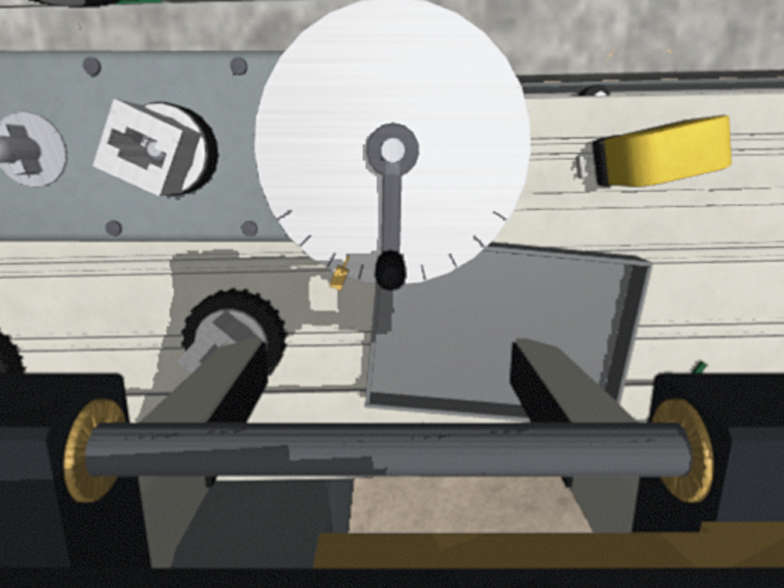

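The lever lies over the neutral line: the ticks at (362,271) and (424,271) sit evenly either side of the lever at (391,270). I'll measure the pointer from this view, then go above the spindles.

Run:
```python
from h import *
M=c2w('wrist')
# ticks: pairs (outer) symmetrical, pointer, dial rims
u=np.array([[362,271],[424,271],[285,214],[500,214],[336,287],[344,262],[256,132],[530,132],[393,284],[393,0]])/1.4
P=px2w('wrist',M,u,.041)[:,:2]; print(np.round(P,4))
C=np.r_[(P[8]+P[9])[0]/2,(P[6]+P[7])[1]/2]; print('C',C)
for q in P[:6]: d=q-C; print(np.degrees(np.arctan2(-d[1],-d[0])),np.hypot(*d))
```

```text
[[ 0.5112 -0.1909]
 [ 0.5102 -0.2389]
 [ 0.5564 -0.1345]
 [ 0.5528 -0.2962]
 [ 0.4989 -0.1701]
 [ 0.5186 -0.1772]
 [ 0.6158 -0.118 ]
 [ 0.6113 -0.3159]
 [ 0.5003 -0.2147]
 [ 0.6992 -0.2186]]
C [ 0.59976319 -0.21692539]
-16.40151557823624 0.09229296936272033
13.766389196664358 0.09226017171238046
-62.261268229650966 0.09311647394871586
59.37388047002471 0.09216645452922541
-24.900575471066734 0.11121560652780083
-26.06555129136309 0.09030907851892839
```

Request:
jog_arm:
  deltas:
    - {"xyz": [0.073, -0.173, 0], "dr": [0, 0, -91], "hand": 0}
    - {"xyz": [0.073, -0.173, 0], "dr": [0, 0, -91], "hand": 0}
    - {"xyz": [0.073, -0.173, 0], "dr": [0, 0, -91], "hand": 0}
    - {"xyz": [0.073, -0.173, 0], "dr": [0, 0, -91], "hand": 0}
    - {"xyz": [0.073, -0.173, 0], "dr": [0, 0, -91], "hand": 0}
    - {"xyz": [0.073, -0.173, 0], "dr": [0, 0, -91], "hand": 0}
    - {"xyz": [0.073, -0.173, 0], "dr": [0, 0, -91], "hand": 0}
    - {"xyz": [0.073, -0.173, 0], "dr": [0, 0, -91], "hand": 0}
    - {"xyz": [0.073, -0.173, 0], "dr": [0, 0, -91], "hand": 0}
    - {"xyz": [0.073, -0.173, 0], "dr": [0, 0, -91], "hand": 0}

```text
time: 8.82
tcp_pos: [0.6008, -0.0408, 0.2796]
tool_rot: [-3.14, -0.0, 1.564]
force: [-0.1, 0.6, -0.2]
width: 0.093
grasp_force: 0.0
```

Run:
```python
from h import *
M,im=snap('wrist','w3.png')
goto()
for n in ['feeder','spindle0','wheel0','worn0']: print(n,find(n,'wrist',M))
cv2.imwrite('pics/w3b.png',cv2.resize(im[:320,:,::-1],(800,457),interpolation=cv2.INTER_CUBIC))
```

```text
pos [ 0.6008 -0.0407  0.2798] yaw 89.59 -> xyz [0.0, 0.0, 0.0] dr [-0.09, -0.02, 0.0]
feeder [([0.6085, -0.0135, -0.0007], 0.65)]
spindle0 [([0.604, -0.0574, 0.0356], 0.68), ([0.4541, -0.3005, -0.0041], 0.67), ([0.6081, 0.0511, 0.0399], 0.61)]
wheel0 [([0.4484, -0.0804, 0.001], 0.91)]
worn0 [([0.6093, -0.0553, 0.0335], 0.62)]
```

View pics/w3b.png

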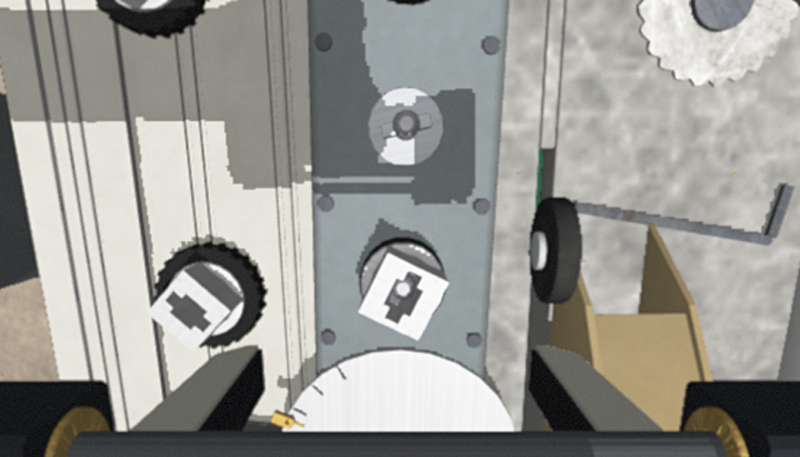

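The new wheel's hub is at (195,305), the worn hub at (403,292) and the bare middle spindle at (406,124). The worn slot runs at about 62°. The two new wheels can go on the spindles I'm about to free. Next I'll measure hub positions and yaws with a template on the rectified top plane.

```bash
cat >> h.py <<'E'
def hub(M,im,x,y,z,s=.0004,half=.06,fn=None):
    """hub-top fit (x,y,slot yaw deg mod 180) by template on the picture rectified to height z"""
    n=int(2*half/s); g=cv2.cvtColor(im,cv2.COLOR_RGB2GRAY)
    jj,ii=np.meshgrid(np.arange(n),np.arange(n)); P=np.stack([x-half+jj*s,y+half-ii*s,np.full(jj.shape,z)],-1)
    m=w2px('wrist',M,P).astype(np.float32).reshape(n,n,2)
    r=cv2.GaussianBlur(cv2.remap(g,m[...,0],m[...,1],cv2.INTER_LINEAR),(0,0),2)
    k=int(.064/s)|1; c=(np.arange(k)-k//2)*s; X,Y=np.meshgrid(c,-c); best=[]
    def score(a):
        t=np.radians(a); u=X*np.cos(t)+Y*np.sin(t); v=-X*np.sin(t)+Y*np.cos(t)
        sq=(abs(u)<.022)&(abs(v)<.022); slot=((abs(u)<.018)&(abs(v)<.00525))|((abs(u)<.01)&(abs(v)<.01))
        T=cv2.GaussianBlur(np.where(sq&~slot,220,70).astype(np.uint8),(0,0),2)
        q=cv2.matchTemplate(r,T,cv2.TM_CCOEFF_NORMED); _,mx,_,l=cv2.minMaxLoc(q)
        return mx,a,x-half+(l[0]+k//2)*s,y+half-(l[1]+k//2)*s
    best=max(score(a) for a in range(0,180,3)); best=max(score(best[1]+d) for d in np.arange(-3,3.1,.5))
    if fn: cv2.imwrite('pics/'+fn,r)
    return np.round([best[2],best[3],best[1]%180,best[0]],4)
E
python3 - <<'E'
from h import *
M,im=snap('wrist')
print('worn',hub(M,im,.607,-.055,.098,fn='a.png'),'whA',hub(M,im,.447,-.078,.06))
goto(.607,-.055,.20,153);goto(.607,-.055,.20,63)
print(monitor.get_obs()['q'])
E
```

```text
worn [ 6.062e-01 -5.620e-02  6.300e+01  8.967e-01] whA [ 4.486e-01 -7.600e-02  1.355e+02  6.703e-01]
pos [ 0.6011 -0.0405  0.2806] yaw 89.66 -> xyz [-0.0145, 0.006, 0.0806] dr [-0.01, -0.0, -63.34]
pos [ 0.6011 -0.0405  0.2806] yaw 89.66 -> xyz [-0.0145, 0.006, 0.0806] dr [-0.01, 0.0, 26.66]
[ 0.20863973  0.52107019 -0.29029557  1.50908425  0.15787803  1.13468314
 -0.11796916]
```

Request:
jog_arm:
  deltas:
    - {"xyz": [-0.0155, 0.0055, 0.06], "dr": [0, 0, 26.7], "hand": 0}
    - {"xyz": [-0.0155, 0.0055, 0.1], "dr": [0, 0, 26.7], "hand": 0}
    - {"xyz": [-0.0155, 0.0055, 0.1], "dr": [0, 0, 26.7], "hand": 0}
    - {"xyz": [-0.0155, 0.0055, 0.14], "dr": [0, 0, 26.7], "hand": 0}
    - {"xyz": [-0.0155, 0.0055, 0.189], "dr": [0, 0, 26.7], "hand": 0.3}
    - {"xyz": [-0.0155, 0.0055, 0.189], "dr": [0, 0, 26.7], "hand": 0.8}
    - {"xyz": [-0.0155, 0.0055, 0.189], "dr": [0, 0, 26.7], "hand": 0.8}
    - {"xyz": [-0.0155, 0.0055, 0.189], "dr": [0, 0, 26.7], "hand": 0.8}
    - {"xyz": [-0.0155, 0.0055, 0.189], "dr": [0, 0, 26.7], "hand": 0.8}
    - {"xyz": [-0.0155, 0.0055, 0.189], "dr": [0, 0, 26.7], "hand": 0.8}

```text
time: 10.38
tcp_pos: [0.6057, -0.0551, 0.093]
tool_rot: [-3.14, -0.0, 1.1]
force: [-3.1, 2.2, 7.5]
width: 0.0438
grasp_force: 30.0
```

Request:
jog_arm:
  deltas:
    - {"xyz": [0, 0, 0], "dr": [0, 0, 0], "hand": 0.8}
    - {"xyz": [0, 0, 0], "dr": [0, 0, 0], "hand": 0.8}

```text
time: 10.62
tcp_pos: [0.6057, -0.0551, 0.093]
tool_rot: [-3.14, -0.0, 1.1]
force: [-3.2, 2.0, 6.7]
width: 0.0437
grasp_force: 30.0
```

Run:
```python
from h import *
o=monitor.get_obs();print(o['width'],o['grasp_force'],o['force'],o['ft_torque'])
goto(.447,-.255,.17,None);
```

```text
0.04371884785566125 30.000764429569244 [-3.16232988  2.03180693  6.72453039] [0.30385285 0.77551741 0.00715832]
pos [ 0.6057 -0.0551  0.093 ] yaw 63.01 -> xyz [-0.2501, -0.0509, -0.077] dr [-0.09, -0.02, 0.0]
```

Request:
jog_arm:
  deltas:
    - {"xyz": [0, 0, -0.02], "dr": [0, 0, 0], "hand": 0.8}
    - {"xyz": [0, 0, -0.05], "dr": [0, 0, 0], "hand": 0.8}
    - {"xyz": [0, 0, -0.1], "dr": [0, 0, 0], "hand": 0.8}
    - {"xyz": [0, 0, -0.1], "dr": [0, 0, 0], "hand": 0.8}
    - {"xyz": [0, 0, -0.1], "dr": [0, 0, 0], "hand": 0.8}

```text
time: 11.25
tcp_pos: [0.6053, -0.0562, 0.1904]
tool_rot: [-3.139, 0.001, 1.099]
force: [-0.1, -0.7, -4.0]
width: 0.0437
grasp_force: 30.0
```

Run:
```python
from h import *
o=monitor.get_obs();print(o['width'],o['grasp_force'],o['force'],o['ft_torque'])
goto(.4525,-.258,None,None);goto(.4525,-.258,.062,None)
M,im=snap('wrist'); print(find('tray','wrist',M))
```

```text
0.04374403980908755 29.998899400234222 [-0.09486723 -0.65049995 -4.04389467] [ 0.017016   -0.00674113 -0.00430475]
pos [ 0.6053 -0.0562  0.1904] yaw 62.98 -> xyz [-0.2491, -0.0444, 0.0004] dr [-0.14, 0.08, -0.0]
pos [ 0.6053 -0.0562  0.1904] yaw 62.98 -> xyz [-0.249, -0.0441, 0.1288] dr [-0.14, 0.08, -0.0]
[]
```

Request:
jog_arm:
  deltas:
    - {"xyz": [-0.249, -0.044, 0], "dr": [0, 0, 0], "hand": 0.8}
    - {"xyz": [-0.249, -0.044, 0], "dr": [0, 0, 0], "hand": 0.8}
    - {"xyz": [-0.249, -0.044, 0], "dr": [0, 0, 0], "hand": 0.8}
    - {"xyz": [-0.249, -0.044, 0], "dr": [0, 0, 0], "hand": 0.8}
    - {"xyz": [-0.249, -0.044, 0], "dr": [0, 0, 0], "hand": 0.8}
    - {"xyz": [-0.249, -0.044, 0.03], "dr": [0, 0, 0], "hand": 0.8}
    - {"xyz": [-0.249, -0.044, 0.08], "dr": [0, 0, 0], "hand": 0.8}
    - {"xyz": [-0.249, -0.044, 0.118], "dr": [0, 0, 0], "hand": 0.8}
    - {"xyz": [-0.249, -0.044, 0.129], "dr": [0, 0, 0], "hand": 0.8}
    - {"xyz": [-0.249, -0.044, 0.129], "dr": [0, 0, 0], "hand": 0.8}

```text
time: 12.6
tcp_pos: [0.4545, -0.2573, 0.0622]
tool_rot: [-3.14, -0.0, 1.1]
force: [0.4, 0.0, -3.9]
width: 0.0442
grasp_force: 30.0
```

Run:
```python
from h import *
o=monitor.get_obs();print(o['width'],o['grasp_force'],o['force'])
M,im=snap('wrist','w4.png'); print(hub(M,im,.4525,-.258,.062+.005)); goto()
cv2.imwrite('pics/w4b.png',im[:,:,::-1])
```

```text
0.0441727515651559 29.999063909053802 [ 0.35828554  0.03084243 -3.8628033 ]
[ 0.4629 -0.244  63.5     0.4886]
pos [ 0.4551 -0.2578  0.0632] yaw 63.01 -> xyz [0.0, 0.0, 0.0] dr [0.07, -0.02, -0.0]
```

View pics/w4b.png

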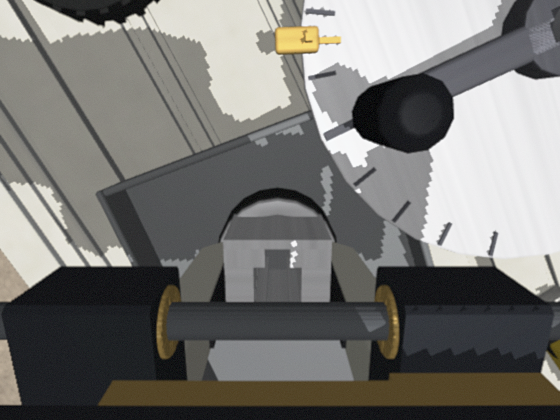

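The worn wheel is held over the tray, with its hub at (275,260), the tray corner at (100,190), and the knob clear at (405,110). I'll lower it the last few mm, release and rise.

Request:
jog_arm:
  deltas:
    - {"xyz": [-0.003, 0, 0.004], "dr": [0, 0, 0], "hand": 0.8}
    - {"xyz": [-0.003, 0, 0.004], "dr": [0, 0, 0], "hand": 0.8}
    - {"xyz": [-0.003, 0, 0.004], "dr": [0, 0, 0], "hand": 0.35}
    - {"xyz": [-0.003, 0, 0.004], "dr": [0, 0, 0], "hand": 0.35}
    - {"xyz": [-0.003, 0, 0.004], "dr": [0, 0, 0], "hand": 0.35}
    - {"xyz": [-0.003, 0, -0.04], "dr": [0, 0, 0], "hand": 0.35}
    - {"xyz": [-0.003, 0, -0.1], "dr": [0, 0, 0], "hand": 0}
    - {"xyz": [-0.003, 0, -0.16], "dr": [0, 0, 0], "hand": 0}
    - {"xyz": [-0.003, 0, -0.217], "dr": [0, 0, 0], "hand": 0}
    - {"xyz": [-0.003, 0, -0.217], "dr": [0, 0, 0], "hand": 0}

```text
time: 13.9
tcp_pos: [0.4553, -0.2616, 0.2847]
tool_rot: [3.13, 0.0, 1.099]
force: [0.4, 0.6, -0.8]
width: 0.0918
grasp_force: 0.0
```

Run:
```python
from h import *
M,im=snap('wrist')
for n in ['worn0','tray','wheel0']: print(n,find(n,'wrist',M))
print(hub(M,im,.4525,-.258,.064))
goto(.605,.10,.28,90)
```

```text
worn0 [([0.4564, -0.2622, -0.0014], 0.59)]
tray [([0.4537, -0.3024, -0.0065], 0.6)]
wheel0 [([0.4456, -0.079, -0.0027], 0.97)]
[ 0.4541 -0.2632 62.      0.8333]
pos [ 0.4518 -0.2602  0.2781] yaw 62.99 -> xyz [0.3904, -0.0271, -0.0018] dr [-0.2, -0.05, -27.01]
```

Request:
jog_arm:
  deltas:
    - {"xyz": [0.455, 0.002, -0.004], "dr": [0, 0, -27], "hand": 0}
    - {"xyz": [0.455, 0.002, -0.004], "dr": [0, 0, -27], "hand": 0}
    - {"xyz": [0.455, 0.002, -0.004], "dr": [0, 0, -27], "hand": 0}
    - {"xyz": [0.455, 0.002, -0.004], "dr": [0, 0, -27], "hand": 0}
    - {"xyz": [0.455, 0.002, -0.004], "dr": [0, 0, -27], "hand": 0}
    - {"xyz": [0.455, 0.002, -0.004], "dr": [0, 0, -27], "hand": 0}
    - {"xyz": [0.455, 0.002, -0.004], "dr": [0, 0, -27], "hand": 0}
    - {"xyz": [0.455, 0.002, -0.004], "dr": [0, 0, -27], "hand": 0}
    - {"xyz": [0.455, 0.002, -0.004], "dr": [0, 0, -27], "hand": 0}
    - {"xyz": [0.455, 0.002, -0.004], "dr": [0, 0, -27], "hand": 0}

```text
time: 15.35
tcp_pos: [0.6609, 0.1418, 0.2824]
tool_rot: [-3.139, 0.002, 1.569]
force: [-0.5, -0.5, -0.5]
width: 0.0933
grasp_force: 0.0
```

Run:
```python
from h import *
goto()
M,im=snap('wrist','w5.png')
for n in ['worn0','wheel0','spindle0']: print(n,find(n,'wrist',M))
h=hub(M,im,.609,.166,.098); print(h); h2=hub(M,im,.609,.166,.098)
goto(h[0],h[1],.0915,h[2]);goto(h[0],h[1],.0915,h[2]-90)
print('B',hub(M,im,.4235,.162,.06)); print(monitor.get_obs()['q'])
```

```text
pos [0.6609 0.1418 0.2824] yaw 89.87 -> xyz [0.0, 0.0, 0.0] dr [-0.14, 0.13, -0.0]
worn0 [([0.614, 0.1672, 0.0407], 0.8), ([0.6063, 0.0505, 0.0385], 0.48)]
wheel0 [([0.4246, 0.1651, -0.0025], 0.71)]
spindle0 [([0.6118, 0.0495, 0.0385], 0.94), ([0.608, -0.0543, 0.0374], 0.63), ([0.6146, 0.1667, 0.0338], 0.56)]
[  0.6122   0.1632 147.5      0.6961]
pos [0.6612 0.1421 0.2839] yaw 89.86 -> xyz [0.0211, -0.0491, 0.1924] dr [-0.02, 0.04, -57.64]
pos [0.6612 0.1421 0.2839] yaw 89.86 -> xyz [0.0211, -0.0491, 0.1924] dr [0.01, 0.04, 32.36]
B [  0.4259   0.1644 127.5      0.5167]
[-0.07195531  0.64897698 -0.33175025  1.26818482  0.20914039  1.25792245
 -0.40760866]
```

Request:
jog_arm:
  deltas:
    - {"xyz": [0.021, -0.05, 0.06], "dr": [0, 0, 32.4], "hand": 0}
    - {"xyz": [0.021, -0.05, 0.06], "dr": [0, 0, 32.4], "hand": 0}
    - {"xyz": [0.021, -0.05, 0.06], "dr": [0, 0, 32.4], "hand": 0}
    - {"xyz": [0.021, -0.05, 0.06], "dr": [0, 0, 32.4], "hand": 0}
    - {"xyz": [0.021, -0.05, 0.06], "dr": [0, 0, 32.4], "hand": 0}

```text
time: 16.18
tcp_pos: [0.6117, 0.1644, 0.2242]
tool_rot: [3.141, -0.001, 1.007]
force: [0.3, 0.2, 0.1]
width: 0.093
grasp_force: 0.0
```

Run:
```python
from h import *
M,im=snap('wrist','w6.png')
h=hub(M,im,.611,.164,.098,fn='r6.png'); print(h)
goto(h[0],h[1],.0915,h[2]-90);
r=cv2.imread('pics/r6.png'); cv2.imwrite('pics/w6b.png',np.hstack([cv2.resize(im[:,:,::-1],(460,345)),cv2.resize(r,(340,345))]))
```

```text
[  0.6122   0.1636 147.5      0.6363]
pos [0.6117 0.1645 0.2241] yaw 57.66 -> xyz [-0.0005, 0.0008, 0.1326] dr [0.03, -0.04, 0.16]
```

View pics/w6b.png

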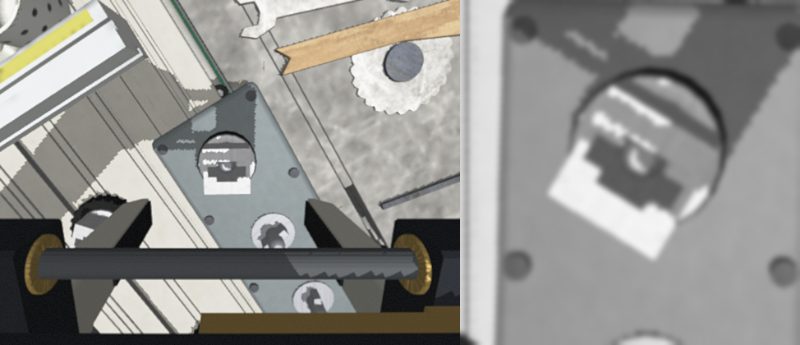

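The worn hub at (226,165) squares with the tool, and the slot in the rectified patch runs at about 147°. Gripping it now.

Request:
jog_arm:
  deltas:
    - {"xyz": [-0.0005, 0.0005, 0.06], "dr": [0, 0, 0], "hand": 0}
    - {"xyz": [-0.0005, 0.0005, 0.11], "dr": [0, 0, 0], "hand": 0}
    - {"xyz": [-0.0005, 0.0005, 0.132], "dr": [0, 0, 0], "hand": 0.3}
    - {"xyz": [-0.0005, 0.0005, 0.132], "dr": [0, 0, 0], "hand": 0.8}
    - {"xyz": [-0.0005, 0.0005, 0.132], "dr": [0, 0, 0], "hand": 0.8}
    - {"xyz": [-0.0005, 0.0005, 0.132], "dr": [0, 0, 0], "hand": 0.8}
    - {"xyz": [-0.0005, 0.0005, 0.132], "dr": [0, 0, 0], "hand": 0.8}
    - {"xyz": [-0.0005, 0.0005, 0.132], "dr": [0, 0, 0], "hand": 0.8}
    - {"xyz": [-0.0005, 0.0005, 0.132], "dr": [0, 0, 0], "hand": 0.8}
    - {"xyz": [-0.0005, 0.0005, 0.132], "dr": [0, 0, 0], "hand": 0.8}

```text
time: 17.48
tcp_pos: [0.6112, 0.165, 0.0928]
tool_rot: [-3.141, -0.001, 1.005]
force: [-2.7, 0.2, 6.1]
width: 0.0439
grasp_force: 29.9
```

Request:
jog_arm:
  deltas:
    - {"xyz": [0, 0, -0.015], "dr": [0, 0, 0], "hand": 0.8}
    - {"xyz": [0, 0, -0.04], "dr": [0, 0, 0], "hand": 0.8}
    - {"xyz": [0, 0, -0.1], "dr": [0, 0, 0], "hand": 0.8}
    - {"xyz": [0, 0, -0.1], "dr": [0, 0, 0], "hand": 0.8}
    - {"xyz": [0, 0, -0.1], "dr": [0, 0, 0], "hand": 0.8}

```text
time: 18.1
tcp_pos: [0.6106, 0.1632, 0.191]
tool_rot: [-3.141, 0.002, 1.005]
force: [-0.4, 0.5, -3.5]
width: 0.0438
grasp_force: 29.9
```

Run:
```python
from h import *
o=monitor.get_obs();print(o['width'],o['grasp_force'],o['force'],o['ft_torque'])
goto(.4435,-.355,.19,63);goto(.4435,-.355,.061,63)
```

```text
0.04384341578367487 29.917708933353424 [-0.39739946  0.51347017 -3.50220279] [-0.01487902  0.04056466  0.01042369]
pos [0.6106 0.1632 0.191 ] yaw 57.56 -> xyz [-0.527, 0.1369, 0.0021] dr [-0.06, 0.14, -5.44]
pos [0.6106 0.1632 0.191 ] yaw 57.56 -> xyz [-0.5266, 0.1371, 0.1311] dr [-0.06, 0.14, -5.44]
```

Request:
jog_arm:
  deltas:
    - {"xyz": [-0.527, 0.137, 0], "dr": [0, 0, 0], "hand": 0.8}
    - {"xyz": [-0.527, 0.137, 0], "dr": [0, 0, 0], "hand": 0.8}
    - {"xyz": [-0.527, 0.137, 0], "dr": [0, 0, 0], "hand": 0.8}
    - {"xyz": [-0.527, 0.137, 0], "dr": [0, 0, 0], "hand": 0.8}
    - {"xyz": [-0.527, 0.137, 0], "dr": [0, 0, 0], "hand": 0.8}
    - {"xyz": [-0.527, 0.137, 0], "dr": [0, 0, 0], "hand": 0.8}
    - {"xyz": [-0.527, 0.137, 0], "dr": [0, 0, 0], "hand": 0.8}
    - {"xyz": [-0.527, 0.137, 0], "dr": [0, 0, 0], "hand": 0.8}
    - {"xyz": [-0.527, 0.137, 0], "dr": [0, 0, 0], "hand": 0.8}
    - {"xyz": [-0.527, 0.137, 0], "dr": [0, 0, 0], "hand": 0.8}

```text
time: 19.35
tcp_pos: [0.4398, -0.3594, 0.1892]
tool_rot: [-3.137, 0.004, 0.995]
force: [0.1, 0.1, -3.4]
width: 0.0436
grasp_force: 30.0
```

Run:
```python
from h import *
o=monitor.get_obs();print(o['width'],o['grasp_force'],o['force'])
M,im=snap('wrist','w7.png'); print(find('worn0','wrist',M),find('tray','wrist',M))
goto(.4435,-.355,.061)
```

```text
0.04362815318290623 29.998852908611298 [ 0.11749024  0.11266787 -3.42372498]
[([0.4357, -0.3683, 0.1327], 0.8), ([0.4553, -0.2641, 0.0008], 0.8)] [([0.4534, -0.3021, -0.0078], 0.66)]
pos [ 0.4442 -0.3524  0.1901] yaw 57.65 -> xyz [-0.0028, 0.0013, 0.1291] dr [-0.22, -0.09, 0.0]
```

Request:
jog_arm:
  deltas:
    - {"xyz": [0, 0, 0.06], "dr": [0, 0, 0], "hand": 0.8}
    - {"xyz": [0, 0, 0.11], "dr": [0, 0, 0], "hand": 0.8}
    - {"xyz": [0, 0, 0.13], "dr": [0, 0, 0], "hand": 0.8}
    - {"xyz": [0, 0, 0.13], "dr": [0, 0, 0], "hand": 0.8}
    - {"xyz": [0, 0, 0.13], "dr": [0, 0, 0], "hand": 0.35}
    - {"xyz": [0, 0, 0.13], "dr": [0, 0, 0], "hand": 0.35}
    - {"xyz": [0, 0, 0.13], "dr": [0, 0, 0], "hand": 0.35}
    - {"xyz": [0, 0, 0.08], "dr": [0, 0, 0], "hand": 0.35}
    - {"xyz": [0, 0, 0.02], "dr": [0, 0, 0], "hand": 0}
    - {"xyz": [0, 0, -0.04], "dr": [0, 0, 0], "hand": 0}

```text
time: 20.75
tcp_pos: [0.4445, -0.354, 0.2337]
tool_rot: [3.141, -0.0, 1.005]
force: [0.3, -0.9, -0.0]
width: 0.0759
grasp_force: 0.0
```

Request:
jog_arm:
  deltas:
    - {"xyz": [0, 0, -0.05], "dr": [0, 0, 0], "hand": 0}
    - {"xyz": [0, 0, -0.05], "dr": [0, 0, 0], "hand": 0}

```text
time: 21.0
tcp_pos: [0.4468, -0.3553, 0.2868]
tool_rot: [3.131, 0.001, 1.005]
force: [0.2, 0.2, -0.7]
width: 0.0919
grasp_force: 0.0
```

Run:
```python
from h import *
M,im=snap('wrist','w8.png')
for n in ['worn0','tray','wheel0','index','lever_knob']: print(n,find(n,'wrist',M))
print(hub(M,im,.4435,-.355,.064))
goto(.447,-.09,.26,90)
```

```text
worn0 [([0.4449, -0.3597, 0.0035], 0.62), ([0.4556, -0.2604, 0.0008], 0.62)]
tray [([0.4507, -0.3001, -0.0042], 0.9)]
wheel0 []
index []
lever_knob [([0.5203, -0.2156, 0.0886], 0.8)]
[  0.4423  -0.3602 147.5      0.8046]
pos [ 0.4438 -0.3537  0.2799] yaw 57.59 -> xyz [0.2243, -0.1386, 0.0205] dr [-0.21, -0.08, -32.41]
```

View pics/w8.png

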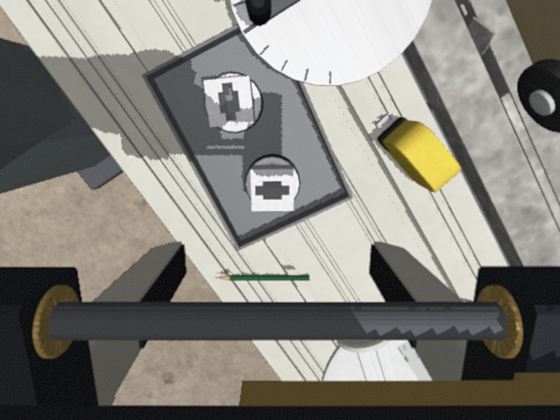

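Both worn wheels stand in the tray, with hubs at (228,100) and (272,185). Next is new wheel A.

Request:
jog_arm:
  deltas:
    - {"xyz": [0.233, -0.144, 0.05], "dr": [0, 0, 12], "hand": 0}
    - {"xyz": [0.233, -0.144, 0.05], "dr": [0, 0, 12], "hand": 0}
    - {"xyz": [0.233, -0.144, 0.05], "dr": [0, 0, 12], "hand": 0}
    - {"xyz": [0.233, -0.144, 0.05], "dr": [0, 0, 12], "hand": 0}
    - {"xyz": [0.233, -0.144, 0.05], "dr": [0, 0, 12], "hand": 0}
    - {"xyz": [0.233, -0.144, 0.05], "dr": [0, 0, 12], "hand": 0}
    - {"xyz": [0.233, -0.144, 0.05], "dr": [0, 0, 12], "hand": 0}

```text
time: 22.18
tcp_pos: [0.4479, -0.0817, 0.2313]
tool_rot: [-3.141, 0.001, 0.794]
force: [-0.5, -0.1, -0.4]
width: 0.0932
grasp_force: 0.0
```

Run:
```python
from h import *
M,im=snap('wrist','w9.png')
print(find('wheel0','wrist',M))
h=hub(M,im,.447,-.077,.06,fn='r9.png'); print(h)
goto(h[0],h[1],.053,h[2]-90);
r=cv2.imread('pics/r9.png'); cv2.imwrite('pics/w9b.png',np.hstack([cv2.resize(im[:,:,::-1],(460,345)),cv2.resize(r,(340,345))]))
```

```text
[([0.4232, 0.1637, -0.0015], 0.58), ([0.4457, -0.0786, 0.0001], 0.55)]
[ 4.490e-01 -7.620e-02  1.345e+02  5.246e-01]
pos [ 0.4479 -0.0822  0.2315] yaw 45.39 -> xyz [0.0051, -0.0035, 0.1785] dr [0.02, 0.04, 0.89]
```

View pics/w9b.png

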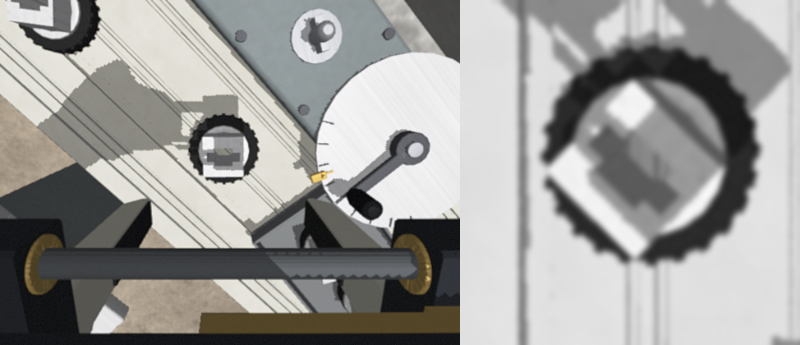

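Request:
jog_arm:
  deltas:
    - {"xyz": [0.004, -0.003, 0.06], "dr": [0, 0, 0.5], "hand": 0}
    - {"xyz": [0.004, -0.003, 0.12], "dr": [0, 0, 0.5], "hand": 0}
    - {"xyz": [0.004, -0.003, 0.16], "dr": [0, 0, 0.5], "hand": 0}
    - {"xyz": [0.004, -0.003, 0.1775], "dr": [0, 0, 0.5], "hand": 0.3}
    - {"xyz": [0.004, -0.003, 0.1775], "dr": [0, 0, 0.5], "hand": 0.8}
    - {"xyz": [0.004, -0.003, 0.1775], "dr": [0, 0, 0.5], "hand": 0.8}
    - {"xyz": [0.004, -0.003, 0.1775], "dr": [0, 0, 0.5], "hand": 0.8}
    - {"xyz": [0.004, -0.003, 0.1775], "dr": [0, 0, 0.5], "hand": 0.8}
    - {"xyz": [0.004, -0.003, 0.1775], "dr": [0, 0, 0.5], "hand": 0.8}
    - {"xyz": [0.004, -0.003, 0.1775], "dr": [0, 0, 0.5], "hand": 0.8}

```text
time: 23.52
tcp_pos: [0.4481, -0.0745, 0.0548]
tool_rot: [-3.141, 0.0, 0.788]
force: [-2.2, 2.5, 6.9]
width: 0.0437
grasp_force: 30.0
```

Request:
jog_arm:
  deltas:
    - {"xyz": [0, 0, 0], "dr": [0, 0, 0], "hand": 0.8}
    - {"xyz": [0, 0, -0.03], "dr": [0, 0, 0], "hand": 0.8}
    - {"xyz": [0, 0, -0.09], "dr": [0, 0, 0], "hand": 0.8}
    - {"xyz": [0, 0, -0.13], "dr": [0, 0, 0], "hand": 0.8}
    - {"xyz": [0, 0, -0.13], "dr": [0, 0, 0], "hand": 0.8}
    - {"xyz": [0, 0, -0.13], "dr": [0, 0, 0], "hand": 0.8}
    - {"xyz": [0, 0, -0.13], "dr": [0, 0, 0], "hand": 0.8}

```text
time: 24.4
tcp_pos: [0.447, -0.0752, 0.1823]
tool_rot: [-3.138, 0.003, 0.787]
force: [0.3, 0.3, -5.3]
width: 0.0436
grasp_force: 30.0
```

Run:
```python
from h import *
o=monitor.get_obs();print(o['width'],o['grasp_force'],o['force'])
M,im=snap('wrist','w10.png')
T=T_tool(); print(np.round(T[:3,3],4))
for dz in (.008,.012): 
    h=hub(M,im,T[0,3],T[1,3],T[2,3]+dz,fn='r10.png'); print(h, T[:3,:3].T@(np.r_[h[:2],0]-np.r_[T[:2,3],0]))
goto(.611,.164,.19,57.5)
cv2.imwrite('pics/w10c.png',np.hstack([im[:,:,::-1],cv2.resize(cv2.imread('pics/r10.png'),(240,420))]))
```

```text
0.04357178754523436 29.96006280183792 [ 0.30328073  0.34630708 -5.34787445]
[ 0.4473 -0.0752  0.1824]
[ 4.433e-01 -9.720e-02  1.280e+02  3.178e-01] [-1.84582665e-02  1.27024987e-02  1.31575474e-06]
[ 4.449e-01 -9.440e-02  1.285e+02  3.351e-01] [-1.53456293e-02  1.18590137e-02 -3.42402004e-06]
pos [ 0.4473 -0.0752  0.1824] yaw 45.09 -> xyz [0.2849, -0.0529, -0.0081] dr [-0.21, 0.12, -12.41]
```

View pics/w10c.png

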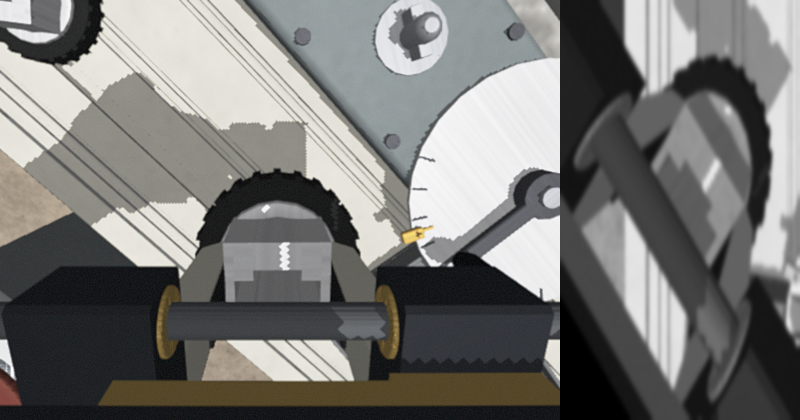

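The wheel is held level: the hub fills (225-330, 243-300) and the tyre's far edge is at row 172. I'll check its offset in the grip by projection.

Run:
```python
from h import *
k=np.array(calibration('wrist')['T_tool_cam'])
for off,lab in ((.0545,'new'),(.055,'worn')):
    print(lab,np.round(w2px('wrist',k,[[.022,-.022,off-.060],[.022,.022,off-.060],[.022,-.022,off-.022],[.042,0,off-.022],[.042,0,off],[.032,0,off-.022]]),1).tolist())
    print(np.round(w2px('wrist',k,[[.024,-.022,off-.060]]),1))
a=cv2.imread('pics/w10.png'); b=cv2.imread('pics/w4.png')
for im in (a,b): print([int(v) for v in im[195:275:2,250].mean(1)])
```

```text
new [[219.2, 240.9], [329.2, 240.9], [231.1, 214.8], [274.7, 175.5], [275.0, 168.8], [274.8, 195.5]]
[[219.  236.1]]
worn [[219.4, 240.4], [329.0, 240.5], [231.2, 214.6], [274.7, 175.3], [275.0, 168.6], [274.8, 195.2]]
[[219.2 235.7]]
[30, 28, 29, 23, 27, 26, 68, 122, 158, 159, 159, 156, 114, 92, 93, 95, 95, 92, 93, 93, 93, 94, 94, 96, 150, 151, 149, 147, 144, 148, 147, 149, 149, 148, 148, 148, 150, 145, 145, 146]
[35, 19, 17, 17, 26, 78, 125, 154, 153, 153, 153, 100, 89, 93, 89, 90, 90, 89, 91, 91, 89, 92, 103, 147, 145, 145, 145, 141, 144, 142, 143, 143, 144, 142, 141, 141, 144, 145, 147, 145]
```

Request:
jog_arm:
  deltas:
    - {"xyz": [0.286, -0.053, -0.008], "dr": [0, 0, -12.4], "hand": 0.8}
    - {"xyz": [0.286, -0.053, -0.008], "dr": [0, 0, -12.4], "hand": 0.8}
    - {"xyz": [0.286, -0.053, -0.008], "dr": [0, 0, -12.4], "hand": 0.8}
    - {"xyz": [0.286, -0.053, -0.008], "dr": [0, 0, -12.4], "hand": 0.8}
    - {"xyz": [0.286, -0.053, -0.008], "dr": [0, 0, -12.4], "hand": 0.8}
    - {"xyz": [0.286, -0.053, -0.008], "dr": [0, 0, -12.4], "hand": 0.8}
    - {"xyz": [0.286, -0.053, -0.008], "dr": [0, 0, -12.4], "hand": 0.8}
    - {"xyz": [0.286, -0.053, -0.008], "dr": [0, 0, -12.4], "hand": 0.8}

```text
time: 25.45
tcp_pos: [0.6124, 0.1624, 0.1913]
tool_rot: [-3.141, 0.003, 1.001]
force: [-0.3, -0.3, -5.0]
width: 0.044
grasp_force: 30.0
```

Run:
```python
from h import *
o=monitor.get_obs();print(o['width'],o['grasp_force'],o['force'])
M,im=snap('wrist','w11.png')
goto(.6113,.1654,.13,57.5); print([int(v) for v in im[230:260:1,250].mean(1)])
```

```text
0.04397622264327547 29.97483104467392 [-0.27827646 -0.33231219 -4.96471318]
pos [0.6126 0.1627 0.1917] yaw 57.36 -> xyz [0.0017, -0.0026, 0.0617] dr [-0.01, 0.11, -0.14]
[98, 97, 98, 96, 98, 98, 96, 97, 99, 94, 93, 97, 121, 151, 157, 156, 152, 151, 149, 147, 148, 147, 148, 149, 148, 149, 150, 151, 153, 151]
```

Request:
jog_arm:
  deltas:
    - {"xyz": [0.0017, -0.0026, 0.03], "dr": [0, 0, 0], "hand": 0.8}
    - {"xyz": [0.0017, -0.0026, 0.06], "dr": [0, 0, 0], "hand": 0.8}
    - {"xyz": [0.0017, -0.0026, 0.06], "dr": [0, 0, 0], "hand": 0.8}
    - {"xyz": [0.0017, -0.0026, 0.06], "dr": [0, 0, 0], "hand": 0.8}

```text
time: 26.0
tcp_pos: [0.6127, 0.1672, 0.1335]
tool_rot: [3.14, -0.002, 1.002]
force: [0.9, -0.5, -4.4]
width: 0.0441
grasp_force: 30.0
```

```bash
python3 -c "
from h import *
goto(.6113,.1654,.12,57.5);print(monitor.get_obs()['force'])"
```

```text
pos [0.6127 0.1672 0.1335] yaw 57.43 -> xyz [-0.0023, -0.0002, 0.0135] dr [0.09, -0.11, -0.07]
[ 0.91066733 -0.46155646 -4.39055965]
```

Request:
jog_arm:
  deltas:
    - {"xyz": [0, 0, 0], "dr": [0, 0, 0], "hand": 0.8}
    - {"xyz": [0, 0, 0], "dr": [0, 0, 0], "hand": 0.8}
    - {"xyz": [0, 0, 0], "dr": [0, 0, 0], "hand": 0.8}
    - {"xyz": [0, 0, 0], "dr": [0, 0, 0], "hand": 0.8}

```text
time: 26.5
tcp_pos: [0.6118, 0.1675, 0.1324]
tool_rot: [3.141, -0.0, 1.003]
force: [-0.5, -0.6, -5.5]
width: 0.0439
grasp_force: 30.0
```

```bash
python3 -c "
from h import *
goto(.6113,.1654,.12,57.5);print(monitor.get_obs()['force'])"
```

```text
pos [0.6118 0.1675 0.1324] yaw 57.49 -> xyz [-0.0021, 0.0007, 0.0124] dr [0.01, -0.02, -0.01]
[-0.45907734 -0.55337861 -5.48012991]
```

Request:
jog_arm:
  deltas:
    - {"xyz": [-0.002, 0.0007, 0.0], "dr": [0, 0, 0], "hand": 0.8}
    - {"xyz": [-0.002, 0.0007, 0.0], "dr": [0, 0, 0], "hand": 0.8}
    - {"xyz": [-0.002, 0.0007, 0.006], "dr": [0, 0, 0], "hand": 0.8}
    - {"xyz": [-0.002, 0.0007, 0.012], "dr": [0, 0, 0], "hand": 0.8}
    - {"xyz": [-0.002, 0.0007, 0.014], "dr": [0, 0, 0], "hand": 0.8}
    - {"xyz": [-0.002, 0.0007, 0.014], "dr": [0, 0, 0], "hand": 0.8}

```text
time: 27.25
tcp_pos: [0.6111, 0.1655, 0.1178]
tool_rot: [-3.141, 0.0, 1.003]
force: [0.8, -0.1, -5.1]
width: 0.0436
grasp_force: 30.0
```

```bash
python3 -c "
from h import *
goto(.611,.165,.0925,57.5);print(monitor.get_obs()['force'],monitor.get_obs()['ft_torque'])"
```

```text
pos [0.6111 0.1655 0.1178] yaw 57.5 -> xyz [-0.0005, 0.0002, 0.0253] dr [-0.03, 0.02, -0.0]
[ 0.79425357 -0.13438201 -5.14466657] [-0.02427582 -0.04070737  0.02341611]
```

Request:
jog_arm:
  deltas:
    - {"xyz": [0, 0, 0.004], "dr": [0, 0, 0], "hand": 0.8}
    - {"xyz": [0, 0, 0.007], "dr": [0, 0, 0], "hand": 0.8}
    - {"xyz": [0, 0, 0.009], "dr": [0, 0, 0], "hand": 0.8}
    - {"xyz": [0, 0, 0.009], "dr": [0, 0, 0], "hand": 0.8}

```text
time: 27.75
tcp_pos: [0.6112, 0.1655, 0.109]
tool_rot: [-3.141, -0.0, 1.003]
force: [0.7, 0.2, -5.0]
width: 0.0436
grasp_force: 30.0
```

Request:
jog_arm:
  deltas:
    - {"xyz": [0, 0, 0.005], "dr": [0, 0, 0], "hand": 0.8}
    - {"xyz": [0, 0, 0.01], "dr": [0, 0, 0], "hand": 0.8}
    - {"xyz": [0, 0, 0.014], "dr": [0, 0, 0], "hand": 0.8}
    - {"xyz": [0, 0, 0.0165], "dr": [0, 0, 0], "hand": 0.8}
    - {"xyz": [0, 0, 0.018], "dr": [0, 0, 0], "hand": 0.8}
    - {"xyz": [0, 0, 0.018], "dr": [0, 0, 0], "hand": 0.8}

```text
time: 28.5
tcp_pos: [0.6112, 0.1656, 0.0929]
tool_rot: [3.141, -0.0, 1.003]
force: [-2.6, -0.5, 5.1]
width: 0.0438
grasp_force: 30.0
```

Request:
jog_arm:
  deltas:
    - {"xyz": [0, 0, 0], "dr": [0, 0, 0], "hand": 0.2}
    - {"xyz": [0, 0, 0], "dr": [0, 0, 0], "hand": 0.2}
    - {"xyz": [0, 0, 0], "dr": [0, 0, 0], "hand": 0.2}
    - {"xyz": [0, 0, -0.05], "dr": [0, 0, 0], "hand": 0}
    - {"xyz": [0, 0, -0.11], "dr": [0, 0, 0], "hand": 0}
    - {"xyz": [0, 0, -0.17], "dr": [0, 0, 0], "hand": 0}
    - {"xyz": [0, 0, -0.18], "dr": [0, 0, 0], "hand": 0}
    - {"xyz": [0, 0, -0.18], "dr": [0, 0, 0], "hand": 0}

```text
time: 29.5
tcp_pos: [0.6113, 0.1653, 0.2715]
tool_rot: [3.141, -0.001, 1.003]
force: [-0.6, 0.2, -0.8]
width: 0.0932
grasp_force: 0.0
```

Run:
```python
from h import *
M,im=snap('wrist','w12.png')
print(find('wheel0','wrist',M),find('worn0','wrist',M))
print('seated',hub(M,im,.611,.165,.098),'up?',hub(M,im,.611,.165,.118),'B',hub(M,im,.4245,.164,.06))
goto(.4255,.164,.26,100)
```

```text
[([0.6104, 0.1621, 0.0384], 0.9), ([0.4267, 0.1655, -0.0002], 0.6)] [([0.6158, 0.164, 0.037], 0.72)]
seated [  0.6122   0.1634 147.5      0.6935] up? [  0.6154   0.1678 146.5      0.6487] B [  0.4493   0.1748 108.5      0.4179]
pos [0.6102 0.1649 0.2688] yaw 57.49 -> xyz [-0.1, -0.1553, 0.0096] dr [-0.23, 0.14, -42.51]
```

Request:
jog_arm:
  deltas:
    - {"xyz": [-0.1, -0.1553, 0.01], "dr": [0, 0, -70], "hand": 0}
    - {"xyz": [-0.1, -0.1553, 0.01], "dr": [0, 0, -70], "hand": 0}
    - {"xyz": [-0.1, -0.1553, 0.01], "dr": [0, 0, -70], "hand": 0}
    - {"xyz": [-0.1, -0.1553, 0.01], "dr": [0, 0, -70], "hand": 0}
    - {"xyz": [-0.1, -0.1553, 0.01], "dr": [0, 0, -70], "hand": 0}
    - {"xyz": [-0.1, -0.1553, 0.01], "dr": [0, 0, -70], "hand": 0}
    - {"xyz": [-0.1, -0.1553, 0.01], "dr": [0, 0, -70], "hand": 0}
    - {"xyz": [-0.1, -0.1553, 0.01], "dr": [0, 0, -70], "hand": 0}
    - {"xyz": [-0.1, -0.1553, 0.01], "dr": [0, 0, -70], "hand": 0}

```text
time: 30.78
tcp_pos: [0.4262, 0.1643, 0.2605]
tool_rot: [-3.14, -0.001, 2.224]
force: [-0.2, 0.1, 0.1]
width: 0.0932
grasp_force: 0.0
```

Run:
```python
from h import *
M,im=snap('wrist','w13.png')
print(find('wheel0','wrist',M))
h=hub(M,im,.425,.164,.06,fn='r13.png'); print(h)
goto(h[0],h[1],.054,h[2]);
r=cv2.imread('pics/r13.png'); cv2.imwrite('pics/w13b.png',np.hstack([cv2.resize(im[:,:,::-1],(460,345)),cv2.resize(r,(340,345))]))
```

```text
[([0.4232, 0.1632, 0.0022], 0.57)]
[  0.425    0.1652 128.       0.7287]
pos [0.4263 0.1645 0.2608] yaw 127.44 -> xyz [0.0013, -0.0005, 0.2068] dr [-0.04, -0.02, -0.56]
```

View pics/w13b.png

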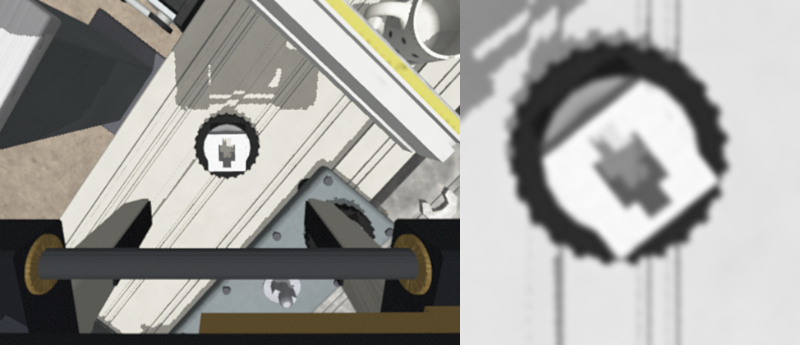

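The wheel B hub is at (226,150) with its slot at 128°. The fence passes at upper right, (300,60)-(420,150), well clear of the gripper body. Gripping it now.

Request:
jog_arm:
  deltas:
    - {"xyz": [0.001, 0, 0.06], "dr": [0, 0, -0.5], "hand": 0}
    - {"xyz": [0.001, 0, 0.12], "dr": [0, 0, -0.5], "hand": 0}
    - {"xyz": [0.001, 0, 0.18], "dr": [0, 0, -0.5], "hand": 0}
    - {"xyz": [0.001, 0, 0.206], "dr": [0, 0, -0.5], "hand": 0.3}
    - {"xyz": [0.001, 0, 0.206], "dr": [0, 0, -0.5], "hand": 0.8}
    - {"xyz": [0.001, 0, 0.206], "dr": [0, 0, -0.5], "hand": 0.8}
    - {"xyz": [0.001, 0, 0.206], "dr": [0, 0, -0.5], "hand": 0.8}
    - {"xyz": [0.001, 0, 0.206], "dr": [0, 0, -0.5], "hand": 0.8}
    - {"xyz": [0.001, 0, 0.206], "dr": [0, 0, -0.5], "hand": 0.8}
    - {"xyz": [0.001, 0, 0.206], "dr": [0, 0, -0.5], "hand": 0.8}

```text
time: 32.12
tcp_pos: [0.4247, 0.1638, 0.0559]
tool_rot: [-3.138, 0.001, 2.233]
force: [-3.5, -2.8, 6.9]
width: 0.0436
grasp_force: 30.0
```

Request:
jog_arm:
  deltas:
    - {"xyz": [0, 0, 0], "dr": [0, 0, 0], "hand": 0.8}
    - {"xyz": [0, 0, -0.03], "dr": [0, 0, 0], "hand": 0.8}
    - {"xyz": [0, 0, -0.09], "dr": [0, 0, 0], "hand": 0.8}
    - {"xyz": [0, 0, -0.13], "dr": [0, 0, 0], "hand": 0.8}
    - {"xyz": [0, 0, -0.13], "dr": [0, 0, 0], "hand": 0.8}
    - {"xyz": [0, 0, -0.13], "dr": [0, 0, 0], "hand": 0.8}
    - {"xyz": [0, 0, -0.13], "dr": [0, 0, 0], "hand": 0.8}

```text
time: 33.0
tcp_pos: [0.4247, 0.1645, 0.1835]
tool_rot: [-3.138, -0.001, 2.234]
force: [-0.5, 0.8, -4.5]
width: 0.0443
grasp_force: 30.0
```

Run:
```python
from h import *
o=monitor.get_obs();print(o['width'],o['grasp_force'],o['force'])
M,im=snap('wrist','w14.png')
goto(.6057,-.0551,.19,63); print([int(v) for v in im[225:260:1,250].mean(1)])
k=np.array(calibration('wrist')['T_tool_cam']);print([np.round(w2px('wrist',k,[[.022,-.022,o_-.060]]),1).tolist() for o_ in (.0535,.0545,.0555)])
```

```text
0.04425031665176592 29.982157051563263 [-0.54566881  0.79684408 -4.51685984]
pos [0.4249 0.1648 0.1836] yaw 128.0 -> xyz [-0.2846, 0.0071, -0.0068] dr [-0.22, 0.05, 65.0]
[102, 101, 100, 103, 102, 99, 99, 120, 155, 158, 161, 157, 158, 157, 158, 156, 157, 154, 153, 154, 154, 155, 153, 158, 155, 154, 154, 154, 155, 153, 156, 157, 154, 155, 155]
[[[218.2, 236.2]], [[218.6, 235.4]], [[219.0, 234.6]]]
```

Run:
```python
from h import *
for _ in range(3): c=calibration('wrist'); print(np.round(c['T_tool_cam'],5).tolist(),c['fovy'],c['cx'],c['cy'])
for f in ('w4','w7','w10','w11','w14'):
    im=cv2.imread(f'pics/{f}.png').mean(2); print(f,[int(np.argmax(np.diff(im[225:256,c-3:c+4].mean(1))))+225 for c in (235,250,260,300,315)])
    print([int(v) for v in im[192:222:2,250]])
```

```text
[[0.00043, -0.96722, -0.25393, 0.06898], [1.0, 0.0006, -0.0006, 0.00148], [0.00073, -0.25392, 0.96722, -0.14027], [0.0, 0.0, 0.0, 1.0]] 60.939581148718624 277.3042823284839 207.31325082869347
[[0.00043, -0.96722, -0.25393, 0.06898], [1.0, 0.0006, -0.0006, 0.00148], [0.00073, -0.25392, 0.96722, -0.14027], [0.0, 0.0, 0.0, 1.0]] 60.939581148718624 277.3042823284839 207.31325082869347
[[0.00043, -0.96722, -0.25393, 0.06898], [1.0, 0.0006, -0.0006, 0.00148], [0.00073, -0.25392, 0.96722, -0.14027], [0.0, 0.0, 0.0, 1.0]] 60.939581148718624 277.3042823284839 207.31325082869347
w4 [239, 239, 239, 239, 239]
[86, 72, 17, 20, 18, 23, 46, 108, 146, 153, 151, 152, 138, 89, 90]
w7 [235, 234, 235, 235, 235]
[84, 83, 81, 84, 82, 83, 82, 83, 82, 82, 38, 19, 75, 139, 155]
w10 [242, 242, 242, 242, 242]
[27, 24, 24, 28, 26, 24, 26, 35, 99, 142, 158, 156, 156, 142, 95]
w11 [242, 242, 242, 242, 242]
[32, 26, 24, 25, 28, 27, 29, 33, 97, 145, 163, 164, 159, 146, 96]
w14 [232, 232, 232, 232, 232]
[21, 28, 24, 49, 112, 159, 168, 167, 161, 143, 95, 97, 100, 100, 101]
```

Run:
```python
from h import *
a=cv2.imread('pics/w10.png',0); 
for f in ('w4','w11','w12','w13','w14'):
    b=cv2.imread(f'pics/{f}.png',0)
    for (y0,y1,x0,x1) in ((370,410,120,540),(300,345,160,350)):
        q=cv2.matchTemplate(b[y0-10:min(y1+10,420),x0-10:x1+10],a[y0:y1,x0:x1],cv2.TM_CCOEFF_NORMED); _,m,_,l=cv2.minMaxLoc(q); print(f,l[0]-10,l[1]-10,round(m,3),end=' | ')
    print()
```

```text
w4 0 0 0.917 | w4 1 0 0.897 | 
w11 0 0 0.903 | w11 0 0 0.919 | 
w12 -10 0 0.457 | w12 -10 1 0.693 | 
w13 -10 0 0.314 | w13 -6 1 0.579 | 
w14 0 0 0.812 | w14 0 0 0.839 |
```

The calibration is redrawn for each process, but the image geometry is fixed. Compared with wheel A, wheel B sits 3.8 mm further along tool x, so I'll aim the TCP at (0.6044, -0.0576), yaw 63°.

```bash
python3 -c "
from h import *
goto(.6044,-.0576,.195,63)"
```

```text
pos [0.4249 0.1648 0.1836] yaw 128.0 -> xyz [-0.2857, 0.0045, -0.0118] dr [-0.22, 0.05, 65.0]
```

Request:
jog_arm:
  deltas:
    - {"xyz": [-0.2857, 0.0045, -0.012], "dr": [0, 0, 65], "hand": 0.8}
    - {"xyz": [-0.2857, 0.0045, -0.012], "dr": [0, 0, 65], "hand": 0.8}
    - {"xyz": [-0.2857, 0.0045, -0.012], "dr": [0, 0, 65], "hand": 0.8}
    - {"xyz": [-0.2857, 0.0045, -0.012], "dr": [0, 0, 65], "hand": 0.8}
    - {"xyz": [-0.2857, 0.0045, -0.012], "dr": [0, 0, 65], "hand": 0.8}
    - {"xyz": [-0.2857, 0.0045, -0.012], "dr": [0, 0, 65], "hand": 0.8}
    - {"xyz": [-0.2857, 0.0045, -0.012], "dr": [0, 0, 65], "hand": 0.8}
    - {"xyz": [-0.2857, 0.0045, -0.012], "dr": [0, 0, 65], "hand": 0.8}
    - {"xyz": [-0.2857, 0.0045, -0.012], "dr": [0, 0, 65], "hand": 0.8}
    - {"xyz": [-0.2857, 0.0045, -0.012], "dr": [0, 0, 65], "hand": 0.8}

```text
time: 34.3
tcp_pos: [0.6052, -0.0568, 0.1972]
tool_rot: [-3.141, -0.0, 1.101]
force: [-0.1, 0.5, -5.0]
width: 0.044
grasp_force: 30.0
```

Request:
jog_arm:
  deltas:
    - {"xyz": [0, 0, 0.03], "dr": [0, 0, 0], "hand": 0.8}
    - {"xyz": [0, 0, 0.06], "dr": [0, 0, 0], "hand": 0.8}
    - {"xyz": [0, 0, 0.06], "dr": [0, 0, 0], "hand": 0.8}
    - {"xyz": [0, 0, 0.06], "dr": [0, 0, 0], "hand": 0.8}
    - {"xyz": [0, 0, 0.06], "dr": [0, 0, 0], "hand": 0.8}
    - {"xyz": [0, 0, 0.06], "dr": [0, 0, 0], "hand": 0.8}

```text
time: 35.05
tcp_pos: [0.606, -0.0571, 0.1383]
tool_rot: [3.14, -0.001, 1.099]
force: [-0.8, -0.3, -4.2]
width: 0.0441
grasp_force: 30.0
```

Run:
```python
from h import *
print(monitor.get_obs()['width'])
goto(.6044,-.0576,.12,63)
M,i=snap('wrist','w15.png'); im=i.mean(2)
print([int(np.argmax(np.diff(im[225:256,c-3:c+4].mean(1))))+225 for c in (235,250,260,300,315)],[int(v) for v in im[192:222:2,250]])
goto(.6044,-.0576,.12,63)
```

```text
0.04408259758860484
pos [ 0.606  -0.0571  0.1383] yaw 62.98 -> xyz [-0.0012, -0.0012, 0.0183] dr [0.11, -0.05, -0.02]
[232, 232, 232, 232, 232] [29, 29, 30, 50, 117, 168, 178, 175, 168, 141, 98, 102, 102, 104, 103]
pos [ 0.6058 -0.0571  0.1381] yaw 62.98 -> xyz [-0.0011, -0.001, 0.0181] dr [0.08, -0.04, -0.02]
```

Request:
jog_arm:
  deltas:
    - {"xyz": [-0.001, -0.001, 0], "dr": [0, 0, 0], "hand": 0.8}
    - {"xyz": [-0.001, -0.001, 0.006], "dr": [0, 0, 0], "hand": 0.8}
    - {"xyz": [-0.001, -0.001, 0.012], "dr": [0, 0, 0], "hand": 0.8}
    - {"xyz": [-0.001, -0.001, 0.017], "dr": [0, 0, 0], "hand": 0.8}
    - {"xyz": [-0.001, -0.001, 0.017], "dr": [0, 0, 0], "hand": 0.8}

```text
time: 35.72
tcp_pos: [0.6035, -0.0575, 0.1194]
tool_rot: [-3.14, 0.001, 1.099]
force: [-1.0, 0.1, -3.1]
width: 0.0441
grasp_force: 30.0
```

Request:
jog_arm:
  deltas:
    - {"xyz": [0, 0, 0.004], "dr": [0, 0, 0], "hand": 0.8}
    - {"xyz": [0, 0, 0.008], "dr": [0, 0, 0], "hand": 0.8}
    - {"xyz": [0, 0, 0.01], "dr": [0, 0, 0], "hand": 0.8}
    - {"xyz": [0, 0, 0.01], "dr": [0, 0, 0], "hand": 0.8}

```text
time: 36.22
tcp_pos: [0.6038, -0.0575, 0.11]
tool_rot: [-3.141, 0.0, 1.099]
force: [1.0, 0.2, -5.1]
width: 0.0438
grasp_force: 30.0
```

Run:
```python
from h import *
o=monitor.get_obs(); print(o['ft_torque'])
goto(.6044,-.0576,.094,63)
```

```text
[-0.08550287 -0.02838199  0.0068336 ]
pos [ 0.6038 -0.0575  0.11  ] yaw 62.99 -> xyz [0.0002, 0.0006, 0.016] dr [-0.02, 0.01, -0.01]
```

Already past the key top with no force; going down to the seat.

Request:
jog_arm:
  deltas:
    - {"xyz": [0, 0, 0.005], "dr": [0, 0, 0], "hand": 0.8}
    - {"xyz": [0, 0, 0.01], "dr": [0, 0, 0], "hand": 0.8}
    - {"xyz": [0, 0, 0.014], "dr": [0, 0, 0], "hand": 0.8}
    - {"xyz": [0, 0, 0.0165], "dr": [0, 0, 0], "hand": 0.8}
    - {"xyz": [0, 0, 0.0175], "dr": [0, 0, 0], "hand": 0.8}
    - {"xyz": [0, 0, 0.0175], "dr": [0, 0, 0], "hand": 0.8}

```text
time: 36.98
tcp_pos: [0.6038, -0.0575, 0.0939]
tool_rot: [3.142, 0.0, 1.099]
force: [-2.6, -0.3, 5.3]
width: 0.0437
grasp_force: 30.0
```

Request:
jog_arm:
  deltas:
    - {"xyz": [0, 0, 0], "dr": [0, 0, 0], "hand": 0.2}
    - {"xyz": [0, 0, 0], "dr": [0, 0, 0], "hand": 0.2}
    - {"xyz": [0, 0, 0], "dr": [0, 0, 0], "hand": 0.2}
    - {"xyz": [0, 0, -0.05], "dr": [0, 0, 0], "hand": 0}
    - {"xyz": [0, 0, -0.11], "dr": [0, 0, 0], "hand": 0}
    - {"xyz": [0, 0, -0.17], "dr": [0, 0, 0], "hand": 0}
    - {"xyz": [0, 0, -0.18], "dr": [0, 0, 0], "hand": 0}
    - {"xyz": [0, 0, -0.18], "dr": [0, 0, 0], "hand": 0}

```text
time: 37.98
tcp_pos: [0.6039, -0.0576, 0.2728]
tool_rot: [3.141, -0.0, 1.099]
force: [-1.6, 0.1, -0.4]
width: 0.093
grasp_force: 0.0
```

Run:
```python
from h import *
M,im=snap('wrist','w16.png')
print(find('wheel0','wrist',M),find('worn0','wrist',M))
print('seated',hub(M,im,.606,-.055,.098),'up?',hub(M,im,.606,-.055,.118))
M,im=snap('scene','s2.png');print(find('wheel0','scene',M),find('worn0','scene',M),find('mug','scene',M),find('tape_measure','scene',M))
M,im=snap('top');print(find('wheel0','top',M))
goto(.5241,-.21,.28,-1.3)
```

```text
[([0.6021, -0.0582, 0.0362], 0.66)] [([0.4575, -0.2635, -0.0001], 0.89)]
seated [ 6.068e-01 -5.620e-02  6.200e+01  7.362e-01] up? [ 6.092e-01 -5.180e-02  6.200e+01  6.994e-01]
[([0.6096, 0.1634, 0.0386], 0.95), ([0.603, -0.0558, 0.0327], 0.79)] [([0.4511, -0.2613, 0.0036], 0.77), ([0.4396, -0.3591, 0.0074], 0.68)] [([0.4945, 0.4052, 0.0004], 0.74)] [([0.5906, -0.4136, -0.0007], 0.87), ([0.5167, -0.2082, 0.0847], 0.36)]
[([0.6121, 0.1638, 0.0379], 0.83)]
pos [ 0.6039 -0.0575  0.2722] yaw 62.99 -> xyz [-0.1721, -0.0018, -0.0078] dr [-0.04, 0.04, 64.29]
```

View pics/s2.png

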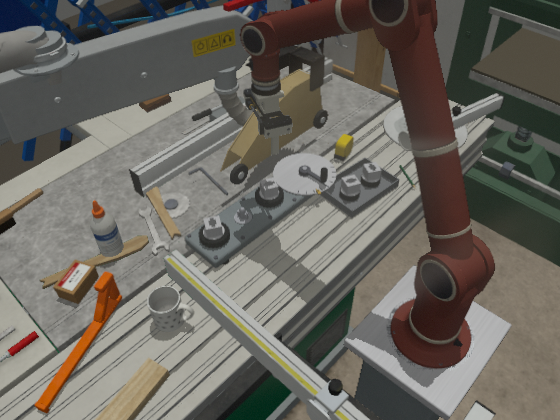

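Both new wheels are seated at z≈0.038, both worn wheels are in the tray, and the mug and tape haven't moved. Next I'll measure the pointer precisely.

Request:
jog_arm:
  deltas:
    - {"xyz": [-0.163, 0.016, -0.008], "dr": [0, 0, 64.3], "hand": 0}
    - {"xyz": [-0.163, 0.016, -0.008], "dr": [0, 0, 64.3], "hand": 0}
    - {"xyz": [-0.163, 0.016, -0.008], "dr": [0, 0, 64.3], "hand": 0}
    - {"xyz": [-0.163, 0.016, -0.008], "dr": [0, 0, 64.3], "hand": 0}
    - {"xyz": [-0.163, 0.016, -0.008], "dr": [0, 0, 64.3], "hand": 0}
    - {"xyz": [-0.163, 0.016, -0.008], "dr": [0, 0, 64.3], "hand": 0}
    - {"xyz": [-0.163, 0.016, -0.008], "dr": [0, 0, 64.3], "hand": 0}
    - {"xyz": [-0.163, 0.016, -0.008], "dr": [0, 0, 64.3], "hand": 0}
    - {"xyz": [-0.163, 0.016, -0.008], "dr": [0, 0, 64.3], "hand": 0}

```text
time: 39.6
tcp_pos: [0.5442, -0.21, 0.2806]
tool_rot: [-3.141, -0.0, -0.021]
force: [0.8, 0.7, -1.0]
width: 0.0928
grasp_force: 0.0
```

```bash
cat > dial.py <<'E'
from h import *
from scipy.optimize import least_squares
def dial(fn):
    M,im=snap('wrist',fn)
    n=600; s=.0004; jj,ii=np.meshgrid(np.arange(n),np.arange(n))
    P=np.stack([.48+jj*s,-.09-ii*s,np.full(jj.shape,.041)],-1)
    m=w2px('wrist',M,P).astype(np.float32).reshape(n,n,2)
    r=cv2.remap(im,m[...,0],m[...,1],cv2.INTER_LINEAR); hsv=cv2.cvtColor(r,cv2.COLOR_RGB2HSV)
    w=((hsv[...,2]>150)&(hsv[...,1]<35)).astype(np.uint8); _,l,st,_=cv2.connectedComponentsWithStats(w)
    k=1+np.argmax(st[1:,4]); cs=max(cv2.findContours((l==k).astype(np.uint8),cv2.RETR_EXTERNAL,cv2.CHAIN_APPROX_NONE)[0],key=len)[:,0]
    Q=np.c_[.48+cs[:,0]*s,-.09-cs[:,1]*s]
    C=np.array([.603,-.215])
    for _ in range(4):
        d=np.hypot(*(Q-C).T); g=Q[abs(d-.102)<.006]
        C=least_squares(lambda p:np.hypot(*(g-p).T)-.102,C,loss='soft_l1',f_scale=.0007).x
    b=(hsv[...,1]>120)&(hsv[...,2]>90)&(hsv[...,0]>10)&(hsv[...,0]<32)
    y,x=np.nonzero(b); B=np.c_[.48+x*s,-.09-y*s]; dd=np.hypot(*(B-C).T); B=B[(dd<.125)&(dd>.07)]
    c=B.mean(0); ax=np.linalg.svd(B-c)[2][0]; ax*=np.sign(ax@(c-C))
    ang=lambda v:np.degrees(np.arctan2(-v[1],-v[0]))
    print('C',C,'rim pts',len(g),'res',np.std(np.hypot(*(g-C).T)-.102),'pointer angle',ang(c-C),'axis',ang(ax),len(B),'r',np.hypot(*(c-C)))
    cv2.imwrite('pics/rect_'+fn,r[:,:,::-1]); return M,im,C
E
python3 - <<'E'
from dial import *
M,im,C=dial('w17.png'); print(find('lever_knob','wrist',M)); goto(.524,-.2125,.094,-1.3)
E
```

```text
C [ 0.60352913 -0.21551389] rim pts 944 res 0.002245178623347356 pointer angle -24.13780440637338 axis -24.863482529060228 943 r 0.10520311513868473
[([0.5219, -0.2135, 0.0877], 0.9)]
pos [ 0.5441 -0.21    0.2806] yaw -1.27 -> xyz [-0.0201, 0.003, 0.1866] dr [-0.01, -0.0, 0.03]
```

View pics/rect_w17.png

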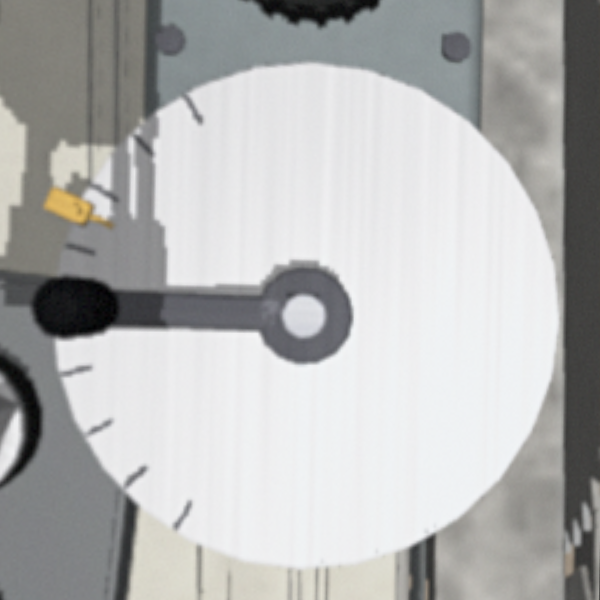

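In the rectified view the dial centre is (306,315), the pointer tip (112,224), and the ticks put the housing at -1.4°. So the pointer is at about -24.5° in the world frame. I'll grip the knob and swing it there.

Request:
jog_arm:
  deltas:
    - {"xyz": [-0.021, 0.002, 0.06], "dr": [0, 0, 0], "hand": 0}
    - {"xyz": [-0.021, 0.002, 0.12], "dr": [0, 0, 0], "hand": 0}
    - {"xyz": [-0.021, 0.002, 0.16], "dr": [0, 0, 0], "hand": 0}
    - {"xyz": [-0.021, 0.002, 0.186], "dr": [0, 0, 0], "hand": 0}
    - {"xyz": [-0.021, 0.002, 0.186], "dr": [0, 0, 0], "hand": 0.5}
    - {"xyz": [-0.021, 0.002, 0.186], "dr": [0, 0, 0], "hand": 0.85}
    - {"xyz": [-0.021, 0.002, 0.186], "dr": [0, 0, 0], "hand": 0.85}
    - {"xyz": [-0.021, 0.002, 0.186], "dr": [0, 0, 0], "hand": 0.85}
    - {"xyz": [-0.021, 0.002, 0.186], "dr": [0, 0, 0], "hand": 0.85}
    - {"xyz": [-0.021, 0.002, 0.186], "dr": [0, 0, 0], "hand": 0.85}

```text
time: 40.95
tcp_pos: [0.5232, -0.2115, 0.0949]
tool_rot: [3.142, -0.0, -0.023]
force: [-0.6, -0.3, 0.1]
width: 0.0377
grasp_force: 0.0
```

Request:
jog_arm:
  deltas:
    - {"xyz": [0, 0, 0], "dr": [0, 0, 0], "hand": 0.85}
    - {"xyz": [0, 0, 0], "dr": [0, 0, 0], "hand": 0.85}
    - {"xyz": [0, 0, 0], "dr": [0, 0, 0], "hand": 0.85}

```text
time: 41.32
tcp_pos: [0.5231, -0.2117, 0.0947]
tool_rot: [3.141, 0.0, -0.023]
force: [-0.0, 0.1, -0.5]
width: 0.0216
grasp_force: 30.0
```

Run:
```python
from h import *
C=np.array([.603,-.2155]); print(monitor.get_obs()['width'],monitor.get_obs()['force'])
for a in (-8,-16,-24.5):
    t=np.radians(a); goto(C[0]-.08*np.cos(t),C[1]-.08*np.sin(t),None,a)
```

```text
0.021580569023410885 [-0.02416071  0.07403516 -0.49536387]
pos [ 0.5231 -0.2117  0.0947] yaw -1.33 -> xyz [0.0006, -0.0074, -0.0] dr [0.01, 0.0, 6.67]
pos [ 0.5231 -0.2117  0.0947] yaw -1.33 -> xyz [0.0026, -0.0183, -0.0] dr [0.01, 0.0, 14.67]
pos [ 0.5231 -0.2117  0.0947] yaw -1.33 -> xyz [0.0065, -0.0296, -0.0] dr [0.01, 0.0, 23.17]
```

Request:
jog_arm:
  deltas:
    - {"xyz": [0.0006, -0.0074, 0], "dr": [0, 0, 6.7], "hand": 0.85}
    - {"xyz": [0.0026, -0.0183, 0], "dr": [0, 0, 14.7], "hand": 0.85}
    - {"xyz": [0.0065, -0.0296, 0], "dr": [0, 0, 23.2], "hand": 0.85}
    - {"xyz": [0.0065, -0.0296, 0], "dr": [0, 0, 23.2], "hand": 0.85}
    - {"xyz": [0.0065, -0.0296, 0], "dr": [0, 0, 23.2], "hand": 0.85}
    - {"xyz": [0.0065, -0.0296, 0], "dr": [0, 0, 23.2], "hand": 0.85}

```text
time: 42.08
tcp_pos: [0.5307, -0.1819, 0.0947]
tool_rot: [-3.141, -0.001, -0.427]
force: [2.1, 1.6, -0.8]
width: 0.0217
grasp_force: 30.0
```

Request:
jog_arm:
  deltas:
    - {"xyz": [0, 0, 0], "dr": [0, 0, 0], "hand": 0}
    - {"xyz": [0, 0, 0], "dr": [0, 0, 0], "hand": 0}
    - {"xyz": [0, 0, 0], "dr": [0, 0, 0], "hand": 0}
    - {"xyz": [0, 0, -0.06], "dr": [0, 0, 0], "hand": 0}
    - {"xyz": [0.01, 0, -0.12], "dr": [0, 0, 0], "hand": 0}
    - {"xyz": [0.02, 0, -0.186], "dr": [0, 0, 0], "hand": 0}
    - {"xyz": [0.02, 0, -0.186], "dr": [0, 0, 0], "hand": 0}
    - {"xyz": [0.02, 0, -0.186], "dr": [0, 0, 0], "hand": 0}
    - {"xyz": [0.02, 0, -0.186], "dr": [0, 0, 0], "hand": 0}

```text
time: 43.2
tcp_pos: [0.5472, -0.1898, 0.2785]
tool_rot: [3.141, 0.005, -0.428]
force: [-0.4, 0.1, -0.2]
width: 0.0927
grasp_force: 0.0
```

Run:
```python
from dial import *
M,im,C=dial('w18.png'); print(find('lever_knob','wrist',M),find('lever_arm','wrist',M)); goto()
print('nadir px',(M[0,3]-.48)/.0004,(-.09-M[1,3])/.0004)
```

```text
C [ 0.60341341 -0.21619516] rim pts 933 res 0.002133881832079261 pointer angle -24.57353086788022 axis -107.85738272449296 163 r 0.11207462903588998
[([0.5277, -0.1842, 0.0858], 0.82)] [([0.6034, -0.2161, 0.0499], 0.91), ([0.6058, -0.057, 0.0381], 0.66)]
pos [ 0.5477 -0.19    0.2791] yaw -24.52 -> xyz [0.0, 0.0, 0.0] dr [0.02, 0.19, 0.0]
nadir px 332.99620620470233 322.1254309603408
```

View pics/rect_w18.png

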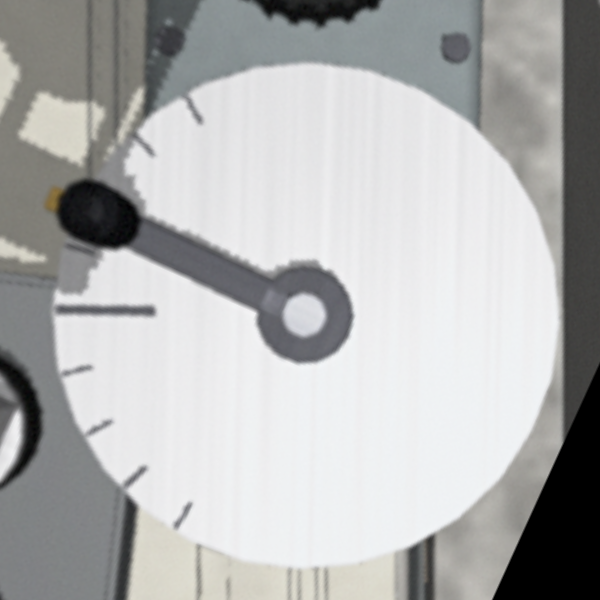

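The lever now covers the pointer, with the knob at (97,214) and brass showing behind it at (52,200). One numeric check of the arm's slope against the pointer.

Run:
```python
from h import *
def arm(fn,xs,yr):
    g=cv2.imread(fn,0).astype(float); mids=[]
    for x in xs:
        y0,y1=yr(x); c=g[y0:y1,x]; d=np.nonzero(c<130)[0]; mids.append(y0+(d.min()+d.max())/2)
    p=np.polyfit(xs,mids,1); print(fn,'slope',np.degrees(np.arctan(p[0])),'at hub x=304:',np.polyval(p,304))
arm('pics/rect_w18.png',np.arange(160,250),lambda x:(int(240+.466*(x-160)-32),int(240+.466*(x-160)+32)))
arm('pics/rect_w17.png',np.arange(172,250),lambda x:(285,335))
r=cv2.cvtColor(cv2.imread('pics/rect_w17.png'),cv2.COLOR_BGR2HSV)
b=(r[...,1]>90)&(r[...,2]>90)&(r[...,0]>10)&(r[...,0]<32); y,x=np.nonzero(b); k=(x<130)&(y>170)&(y<240); x,y=x[k],y[k]
for cx,cy in ((308.5,313.8),(306,315)): 
    for lo,hi in ((40,70),(70,92),(95,120)):
        m=(x>=lo)&(x<hi); print(lo,np.degrees(np.arctan2(cy-y[m].mean(),cx-x[m].mean())),m.sum())
```

```text
pics/rect_w18.png slope 25.752522175255706 at hub x=304: 312.28739076154807
pics/rect_w17.png slope 3.1384562046696325 at hub x=304: 314.9087726619371
40 23.96445696054677 596
70 24.401660975000457 510
95 24.17815152458391 62
40 24.409350955808936 596
70 24.888941804178202 510
95 24.71750011298659 62
```

```bash
python3 -c "
from h import *
print(bot.job_done())"
```

```text
the job is handed in; nothing more can be done
None
```

The job is handed in after about 43 s of robot time. Both worn wheels stand in the tray, both new wheels (there was no third) are seated on the outer spindles, and the mug and tape measure were not moved. The lever reads within about 1° of the brass pointer; during the wheel change it was about 1 to 1.5° off exact neutral.

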